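# Pack the paraffin blocks in the transit tray

### The job

The transit tray's carriage was left part-way up its rack: hold its release bar up, slide it back to the parking strip at the right-hand end, then lay all the finished paraffin blocks (cassettes with a wax block on top; leave the thin closed cassettes and everything else alone) flat, wax up, end to end in the tray's channel. Then hold the release bar up again, slide the carriage up until the row is pushed together against the left end wall, and let go so that the pawl drops fully into the last notch it can reach. Finally swing the clear cover fully shut and turn both turnbuttons across it.

Things in the scene. Friction and masses are not known exactly. Their poses are not given: they have to be found in the camera images.
- tray: Aluminium transit tray, base plate 130 x 286 x 8 mm, fixed to the worktop. Origin under the plate's middle; x points away from the operator, y left along the channel, z up. Side walls of the channel only 3.5 mm high, 3.5 mm thick; end walls rise to z = 30 mm (x -24..38), inner faces at y = +114 and -114 mm. The notched rack runs in front of the channel, at x = -58 mm.
- row_end (a point): Middle of the channel floor at the inner face of the left end wall (tray x 0, y +114, z 8 mm), axes as the tray's. The channel is 33 mm wide (x -16.5..16.5) and runs from here to -y. Blocks lie in it flat, 41 mm length along y, either way round, pushed together against this wall.
- carriage (a joint): Retaining carriage, m: slides to the tray's +y as it grows, 0..0.180, under 1 N; starts in a notch at 0.145..0.177 (rarely perched on a tooth). Parking strip without notches: 0..0.039. Notches every 13.67 mm from 0.0515 (for 4 blocks, 2.5 mm to spare) by 0.0652, 0.0788 to 0.0925 (3 blocks), then 0.1062, 0.1198, 0.1335 (2 blocks) .. 0.1745; play 1.8 mm either way.
- carriage_face (a point): Middle of the carriage plate's face that meets the blocks, 14 mm above the worktop; tray y = -0.104 + joint. The plate crosses the channel, 8 mm thick, from 9 to 25 mm above the worktop. Axes as the tray's.
- release_bar (a joint): Release bar, m lifted, 0 (down, pawl fully in a notch or on the parking strip) to 0.012 (stop). The pawl clears the teeth above 0.0075; let go on top of a tooth it stays at about 0.007. Its spring and weight press it down with 2.4 to 3.1 N.
- release_bar_grip (a point): Centre of the release bar's black grip, a bar 30 mm long along the tray's x, 10 mm thick along y and 10 mm high, 39 mm above the worktop when down; it rides with the carriage in front of the channel (tray x = -58 mm). The carriage's shoe below it (28 mm along y) has its top at 24 mm, so there are 10 mm free under the grip.
- cover (a joint): Clear cover, rad: 0 shut, up to 2.15 open (leaning back, away from the operator), starts at 1.8..2.1; a stiff hinge holds it at any angle (about 1.5 N at the edge). Shut, its top is at z = 34 mm, over tray x -24..44, y -119..119; the carriage plate passes under it.
- cover_knob (a point): Centre of the cover's black knob, a short cylinder 14 mm in diameter and 16 mm long along the tray's y, 16 mm off the cover's upper face and 8 mm beyond its free edge, at tray y = +70 mm; shut, it is at tray x = -32, z = 50 mm. Pinched by its flat ends it can turn between the fingers while the cover swings.
- cover_hinge (a point): Point on the cover's hinge line (which runs along the tray's y) at the knob's y; tray x = 42, z = 16 mm.
- turn_left (a joint): Left turnbutton, rad: 0 undone (wing to the front), grows counter-clockwise seen from above to 1.571, wing across the cover; starts at 0..0.15. Stiff enough to stay (0.03 N m). Passes 3 mm over the shut cover.
- turn_right (a joint): Right turnbutton, rad: 0 undone (wing to the front), grows clockwise seen from above to 1.571, wing across the cover; otherwise like the left one.
- turn_left_grip (a point): On the left turnbutton's pivot axis (tray x 0, y +131 mm), 50 mm above the worktop, in the middle of its upright steel thumb grip: 26 mm long along the point's x, 9 mm thick along the point's y, from 41 to 57 mm high. The point turns with it.
- turn_right_grip (a point): The same on the right turnbutton (tray x 0, y -131 mm).
- block1_center (a point): Paraffin block: embedding cassette with a wax block on top, 41 (x) x 28 (y) x 12 mm, about 15 g; this point is its centre, 6 mm above its underside, z towards the wax. Grasp it across the 28 mm. Between two and four such blocks are there.
- block2_center (a point): Paraffin block: embedding cassette with a wax block on top, 41 (x) x 28 (y) x 12 mm, about 15 g; this point is its centre, 6 mm above its underside, z towards the wax. Grasp it across the 28 mm. Between two and four such blocks are there.
- block3_center (a point): Paraffin block: embedding cassette with a wax block on top, 41 (x) x 28 (y) x 12 mm, about 15 g; this point is its centre, 6 mm above its underside, z towards the wax. Grasp it across the 28 mm. Between two and four such blocks are there.
- block4_center (a point): Paraffin block: embedding cassette with a wax block on top, 41 (x) x 28 (y) x 12 mm, about 15 g; this point is its centre, 6 mm above its underside, z towards the wax. Grasp it across the 28 mm. Between two and four such blocks are there.
- closed1_center (a point): Thin closed cassette without wax, 41 x 28 x 6 mm, centre. Not to be moved.
- closed2_center (a point): Thin closed cassette without wax, 41 x 28 x 6 mm, centre. Not to be moved.
- closed3_center (a point): Thin closed cassette without wax, 41 x 28 x 6 mm, centre. Not to be moved.
- loupe: Black stand loupe, 49 mm across, 34 mm high. Bystander.
- forceps: Straight steel forceps, 127 mm. Bystander.
- tape: Roll of tape, 62 mm across, behind the tray. Bystander.

How it is judged:
By the outcome, as a careful person would: the job done as asked, in the order asked, and still so for the second after the job is handed in, with the robot touching nothing.
Of block1, block2, block3, block4 only 2 to 4 are there at a start; the rules pass over those that are not, and their reading is None.
At some moment in a run one of block1, block2, block3, block4 may be knocked a few centimetres aside while the robot is not near it.
Once in a run the grip may slacken for a moment while it holds something.
It also fails if it takes over 210 s, if anything falls off the work surface, if the arm or the gripper's body presses on something with over 40 N, if the wrist force passes 120 N, or if a joint passes its speed limit or range.

### The arm

A 6-joint arm with a two-finger parallel gripper is mounted at the origin on a cart in front of the work surface, level with it; the furniture and walls round the work are solid. World frame = base frame: x ahead of the robot, y to its left, z up, the work surface at z = 0. Lengths are in mm, angles in rad, forces in N, time in s.
With the tool pointing down it reaches from about 275 to 1000 mm from the base axis. Payload 8.4 kg.
Tool frame: the origin (TCP) lies midway between the tips of the shut fingers; the grasp point (between the pads) lies grip_depth behind it (grip_depth is the distance from the TCP to the grasp point, in mm); z points along the fingers, y is the line along which they close (so a half turn about z gives the same grasp; the last joint's range is limited). The gripper opens to 85 mm and grips with 20 to 120 N. Pads are 22 mm wide; open, the fingers measure 114 mm over their backs; the gripper's body (76 mm by 85 mm) begins 54 mm behind the grasp point. The pads swing forward as they close: fully open they stand 13 mm farther back than shut.
Start: joints at [-1.177, 0.353, 1.633, -0, 1.155, -0.002], TCP at [240.965, -576.683, 231.281] pointing down, gripper open.
Joint ranges: [-2.63, 2.63], [-0.92, 2.1], [0.06, 2.66], [-1.3, 4.44], [0, 2.69], [-3.02, 3.02]. Speed limits (rad/s): [2.22, 2.22, 2.79, 3.14, 3.14, 3.14].

### API

Orientations are given as [roll, pitch, yaw] about the fixed x, y, z axes, in that order (R = Rz(yaw) Ry(pitch) Rx(roll)).
In Python, from rig import * gives the robot as it stands.
- The arm moves only by the shell command python3 -m creep 'ROWS' [FORCE]. ROWS is JSON, a list of rows, each an object of numbers: "x", "y", "z": the shift along the tool's x, y, z in mm; "rx", "ry", "rz": the turn, a rotation vector about the tool's x, y, z in rad; "hand": the finger opening in mm, from 0 to 85.4. A call has 1 to 20 rows; each row shifts and turns the commanded pose from where the row before left it, along the tool's axes as they then stand; what a row does not reach is not made up. A row lasts 1/8 s, in which the tool goes at most 62.5 mm and 10.7 degrees, less where a joint would pass 70% of its speed; a pose out of reach is approached as far as the arm can. A call with a gripper value outside its range is refused whole. The fingers move at their own pace and stop on an object; FORCE is the grip in N (left out, the last holds). Time passes only in rows, so rows that do not move let the fingers close. It gives the time, the measured TCP pose, the force, the opening and the grip force at its end, in the units of the state.
- sense(): the state, without advancing time (a new reading comes with each control period).
- grab_frame(name): name is "scene" or "side" or "wrist"; returns the picture (420x560x3 uint8, red, green, blue); there is no depth.
- get_calibration(name): a dict with "K" (3x3 intrinsics, pixels), "R" (3x3) and "t" (3): a world point X has camera coordinates R X + t. Camera axes: x right, y down, z forward; pixel columns grow to the right and rows downward; lengths in mm; the calibration is good to about 2 mm. A picture is of the moment at which its call begins: read the wrist's pose just before it. get_calibration takes no time and is no camera call; for the wrist camera it gives the pose at the moment of the call.
- sign_off(): hands the job in; it is judged then, once.
The state is a dict: "clock": time; "qpos": joint angles; "qvel": joint speeds; "joint_efforts": joint torques, N m; "eef_pos": TCP position; "tcp_rot": TCP orientation; "contact_force": force on the tool from outside, world axes, zero at the start; "wrist_torque": the same for the moment, N m; "opening": opening from 0.0 (shut) to 1.0 (fully open); "grasp_force": force on a finger pad.
Only numpy, scipy, OpenCV 4.12 (cv2) and the standard library are available. Lean on these libraries where they do the work, as an engineer would, in place of code of your own. Each camera call takes 0.05 s, during which the arm holds its last target. There are 200 camera calls.

## Working session

There is one attempt and no reset: what is moved stays moved. The work goes in short steps, Python scripts to look and compute and a shell command to move; the robot and the scene stay as the last step left them, time stands still between calls to the robot, and variables do not carry over. Pictures are saved under pics/ and viewed, at most 14 in all, crops included, and the job is handed in when it is done.

```bash
ls; mkdir -p pics
python3 - <<'E'
from rig import *
import cv2,numpy as np
s=sense();print({k:np.round(v,3) for k,v in s.items()})
for n in ("scene","side","wrist"):
    c=get_calibration(n);print(n,np.round(c["K"],1).tolist(),np.round(c["R"],3).tolist(),np.round(c["t"],1).tolist())
    f=grab_frame(n);cv2.imwrite(f"pics/{n}0.png",f[:,:,::-1])
E
```

```text
pics
{'clock': np.float64(0.0), 'qpos': array([-1.177,  0.354,  1.634,  0.   ,  1.155, -0.002]), 'qvel': array([-0.001, -0.001, -0.001,  0.002,  0.001, -0.   ]), 'joint_efforts': array([ 2.0000e-03, -6.0526e+01, -3.4207e+01,  0.0000e+00,  9.0000e-03,
       -0.0000e+00]), 'eef_pos': array([ 240.772, -576.249,  230.544]), 'tcp_rot': array([-3.14 , -0.   ,  0.396]), 'contact_force': array([-0.747, -0.276,  0.25 ]), 'wrist_torque': array([ 0.05 , -0.013,  0.016]), 'grasp_force': np.float64(0.0), 'opening': np.float64(1.001)}
scene [[433.0, 0.0, 283.5], [0.0, 433.0, 205.4], [0.0, 0.0, 1.0]] [[0.635, -0.772, 0.019], [-0.313, -0.28, -0.908], [0.706, 0.57, -0.419]] [-384.6, 247.5, 1122.2]
side [[484.8, 0.0, 285.3], [0.0, 484.8, 221.1], [0.0, 0.0, 1.0]] [[-0.819, -0.574, -0.009], [-0.321, 0.471, -0.821], [0.475, -0.67, -0.57]] [472.7, 248.4, 1405.1]
wrist [[327.1, 0.0, 275.9], [0.0, 327.1, 212.5], [0.0, 0.0, 1.0]] [[0.386, -0.923, -0.0], [-0.883, -0.369, 0.291], [-0.268, -0.112, -0.957]] [-626.1, -36.6, 378.6]
```

View pics/scene0.png

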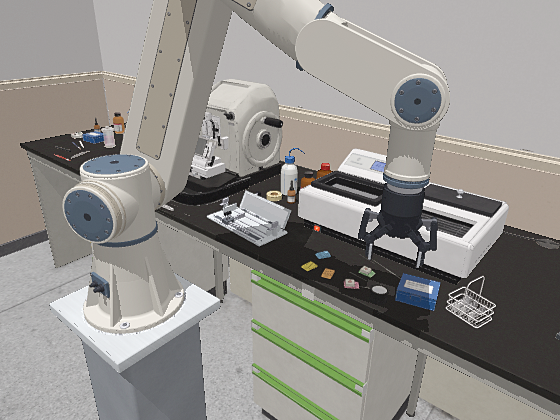

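View pics/side0.png

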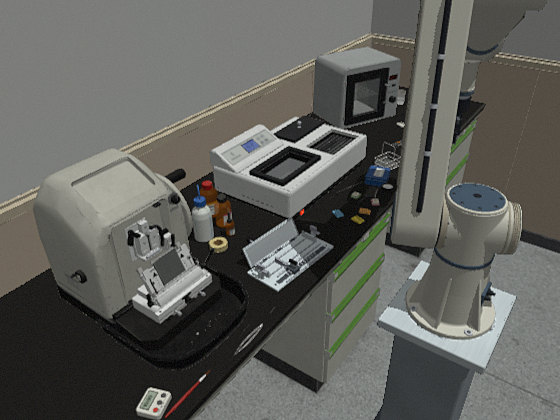

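The scene view shows the tray at about (250,218) with its cover open behind, and cassettes at (325,255), (309,267), (328,273), (367,271) and (351,284). The loupe is at (380,290). The side view has the tray at (290,258). Next I cast these to world points.

```bash
cat > h.py <<'E'
from rig import *
import cv2,numpy as np
from scipy.spatial.transform import Rotation as Ro
def cast(c,uv,z=0):
    K,R,t=(np.array(c[k],float) for k in("K","R","t"))
    o=-R.T@t; d=R.T@np.linalg.inv(K)@np.array([uv[0],uv[1],1.]); return o+d*(z-o[2])/d[2]
def proj(c,X):
    K,R,t=(np.array(c[k],float) for k in("K","R","t")); p=K@(R@np.array(X,float)+t); return p[:2]/p[2]
def shift(target,rotyaw=None):
    "tool-axes shift (mm) from current measured pose to a world target TCP"
    s=sense(); R=Ro.from_euler("xyz",s["tcp_rot"]); return R.inv().apply(np.array(target)-s["eef_pos"])
E
python3 - <<'E'
from h import *
c=get_calibration("scene")
for n,p in dict(c1=(325,255),c2=(309,267),c3=(328,273),c4=(367,271),c5=(351,284),loupe=(380,290),tFL=(208,218),tFR=(265,246)).items(): print(n,np.round(cast(c,p,6)))
c=get_calibration("side")
for n,p in dict(tFR=(333,247),tFL=(277,291),tBL=(248,268),kn=(291,265)).items(): print(n,np.round(cast(c,p,8)))
w=get_calibration("wrist");R=np.array(w["R"]);print("cam",np.round(-R.T@np.array(w["t"])),sense()["eef_pos"])
E
```

```text
c1 [ 506. -248.    6.]
c2 [ 419. -251.    6.]
c3 [ 430. -311.    6.]
c4 [ 513. -391.    6.]
c5 [ 426. -389.    6.]
loupe [ 454. -464.    6.]
tFL [439. 213.   6.]
tFR [425. -72.   6.]
tFR [414. -46.   8.]
tFL [444. 234.   8.]
tBL [582. 200.   8.]
kn [477. 111.   8.]
cam [ 311. -549.  373.] [ 240.81338225 -576.35161     230.71882346]
```

View pics/wrist0.png

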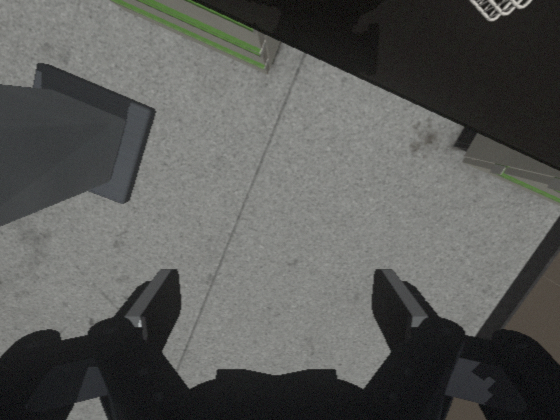

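The wrist view is over the floor, with no task objects in it. I'll move above the blocks for a closer look.

```bash
python3 -m creep '[{"rz":0.132},{"rz":0.132},{"rz":0.132},{"x":25,"y":-26},{"x":25,"y":-26},{"x":25,"y":-26},{"x":25,"y":-26},{"x":25,"y":-26},{"x":25,"y":-26},{"x":25,"y":-26},{"x":25,"y":-26},{"x":25,"y":-26},{"x":25,"y":-26},{}]'
python3 - <<'E'
from h import *
import pickle
c=get_calibration("wrist");f=grab_frame("wrist");cv2.imwrite("pics/w1.png",f[:,:,::-1]);pickle.dump(c,open("w1.pkl","wb"))
E
```

```text
schema error: expected keys x, y, z, rx, ry, rz, hand
```

View pics/w1.png

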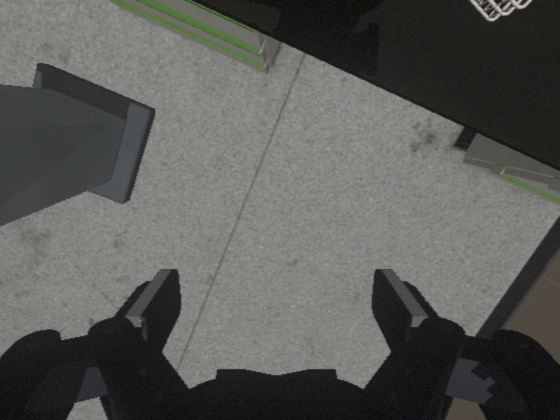

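The move was refused because of the empty row, so the picture is unchanged. I'll resend it without that row.

```bash
python3 -m creep '[{"rz":0.132},{"rz":0.132},{"rz":0.132},{"x":25,"y":-26},{"x":25,"y":-26},{"x":25,"y":-26},{"x":25,"y":-26},{"x":25,"y":-26},{"x":25,"y":-26},{"x":25,"y":-26},{"x":25,"y":-26},{"x":25,"y":-26},{"x":25,"y":-26},{"z":0}]'
python3 - <<'E'
from h import *
import pickle
c=get_calibration("wrist");f=grab_frame("wrist");cv2.imwrite("pics/w1.png",f[:,:,::-1]);pickle.dump(c,open("w1.pkl","wb"))
E
```

```text
schema error: expected keys x, y, z, rx, ry, rz, hand
```

```bash
python3 -m creep '[{"x":0,"y":0,"z":0,"rx":0,"ry":0,"rz":0.132,"hand":85}]'; python3 -m creep '[{"x":0,"y":0,"z":0,"rx":0,"ry":0,"rz":0.132}]'
```

```text
clock: 0.32
eef_pos: [240.9, -576.5, 231.0]
tcp_rot: [-3.141, 0.0, 0.261]
contact_force: [0.6, -1.2, 0.6]
opening: 0.998
grasp_force: 0.0schema error: expected keys x, y, z, rx, ry, rz, hand
```

```bash
python3 -m creep '[{"x":0,"y":0,"z":0,"rx":0,"ry":0,"rz":0.131,"hand":85},{"x":0,"y":0,"z":0,"rx":0,"ry":0,"rz":0.131,"hand":85},{"x":42,"y":-43,"z":0,"rx":0,"ry":0,"rz":0,"hand":85},{"x":42,"y":-43,"z":0,"rx":0,"ry":0,"rz":0,"hand":85},{"x":42,"y":-43,"z":0,"rx":0,"ry":0,"rz":0,"hand":85},{"x":42,"y":-43,"z":0,"rx":0,"ry":0,"rz":0,"hand":85},{"x":42,"y":-43,"z":0,"rx":0,"ry":0,"rz":0,"hand":85},{"x":42,"y":-43,"z":0,"rx":0,"ry":0,"rz":0,"hand":85},{"x":0,"y":0,"z":0,"rx":0,"ry":0,"rz":0,"hand":85},{"x":0,"y":0,"z":0,"rx":0,"ry":0,"rz":0,"hand":85}]'
python3 - <<'E'
from h import *
import pickle
c=get_calibration("wrist");f=grab_frame("wrist");cv2.imwrite("pics/w2.png",f[:,:,::-1]);pickle.dump(c,open("w2.pkl","wb"))
E
```

```text
clock: 1.58
eef_pos: [492.3, -318.2, 231.1]
tcp_rot: [3.141, 0.001, 0.003]
contact_force: [0.3, -1.3, -0.1]
opening: 0.995
grasp_force: 0.0
```

View pics/w2.png

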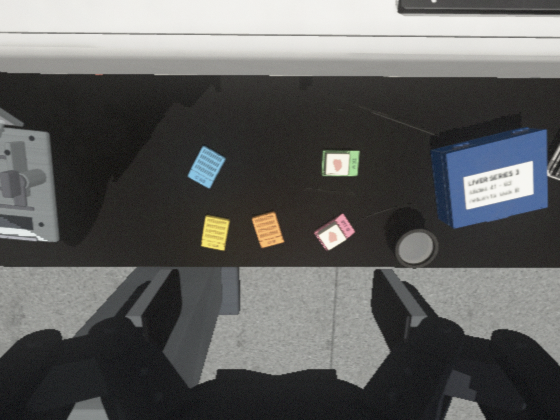

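The wrist view shows two wax blocks: green at (340,163) and pink at (334,232). The closed cassettes are blue (207,167), yellow (215,233) and orange (267,229), and the loupe is at (415,247). The tray's right end is at the left edge. Next I look at the tray.

```bash
python3 -m creep '[{"x":3,"y":-56,"z":0,"rx":0,"ry":0,"rz":0,"hand":85},{"x":3,"y":-56,"z":0,"rx":0,"ry":0,"rz":0,"hand":85},{"x":3,"y":-56,"z":0,"rx":0,"ry":0,"rz":0,"hand":85},{"x":3,"y":-56,"z":0,"rx":0,"ry":0,"rz":0,"hand":85},{"x":3,"y":-56,"z":0,"rx":0,"ry":0,"rz":0,"hand":85},{"x":3,"y":-56,"z":0,"rx":0,"ry":0,"rz":0,"hand":85},{"x":0,"y":-56,"z":0,"rx":0,"ry":0,"rz":0,"hand":85},{"x":0,"y":0,"z":0,"rx":0,"ry":0,"rz":0,"hand":85},{"x":0,"y":0,"z":0,"rx":0,"ry":0,"rz":0,"hand":85}]'
python3 - <<'E'
from h import *
import pickle
c=get_calibration("wrist");f=grab_frame("wrist");cv2.imwrite("pics/w3.png",f[:,:,::-1]);pickle.dump(c,open("w3.pkl","wb"))
E
```

```text
clock: 2.75
eef_pos: [509.7, 72.6, 231.2]
tcp_rot: [3.141, 0.0, 0.001]
contact_force: [0.3, 0.6, -0.7]
opening: 0.994
grasp_force: 0.0
```

View pics/w3.png

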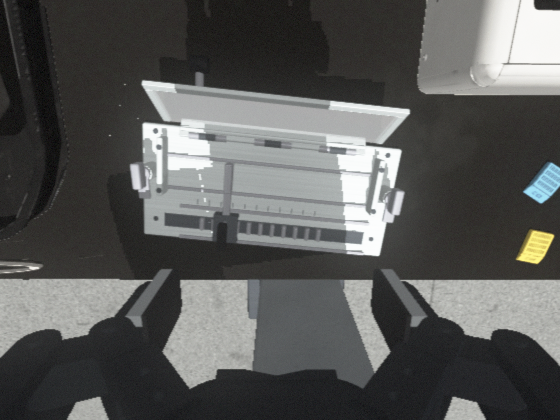

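The view shows the plate corners at about (143,122), (401,150), (380,256) and (144,235). The grip is at about (224,228), the turnbuttons at (140,177) and (394,204), the cover is open at the top, and the knob is at (200,65). I'll measure these and take an enlarged crop.

Run:
```python
from h import *
import pickle
c=pickle.load(open("w3.pkl","rb"))
P=[cast(c,p,8) for p in((143,122),(401,150),(380,256),(144,235))]
print(np.round(P,1)); print([round(np.linalg.norm(P[i]-P[(i+1)%4]),1) for i in range(4)])
print("grip",cast(c,(224,228),42))
f=cv2.imread("pics/w3.png")[100:270,120:420]
cv2.imwrite("pics/w3c.png",cv2.resize(f,None,fx=2.66,fy=2.66,interpolation=cv2.INTER_CUBIC))
```

```text
[[576.2 214.4   8. ]
 [546.7 -66.9   8. ]
 [419.2 -55.7   8. ]
 [446.3 228.3   8. ]]
[np.float64(282.8), np.float64(128.0), np.float64(285.3), np.float64(130.6)]
grip [467.3395832  126.98727246  42.        ]
```

View pics/w3c.png

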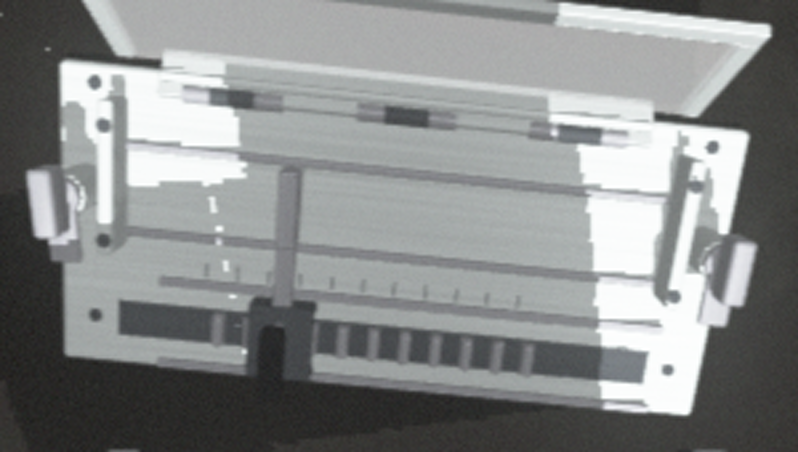

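The enlarged crop shows the dark release grip at crop (271,352), i.e. (222,232) in the frame. The carriage plate is at crop x≈288, and there are seven free rack teeth to the right of it.

```bash
cat >> h.py <<'E'
TO=np.array([497.1,80.0,0]); TY=-0.0998
TR=Ro.from_euler("z",TY)
def tw(p): return TO+TR.apply(np.array(p,float))
def wt(P): return TR.inv().apply(np.array(P,float)-TO)
E
python3 - <<'E'
from h import *
import rig,pickle
print([n for n in dir(rig) if not n.startswith("_")], getattr(rig,"grip_depth",None))
c=pickle.load(open("w3.pkl","rb"))
f=lambda x,y:(120+x/2.66,100+y/2.66)
for n,p,z in(("grip",(271,352),44),("grip_far",(272,325),44),("grip_near",(272,380),44),("plate top far",(290,172),25),("plate near",(283,300),25),("TL",(45,203),57),("TR",(735,272),57),("tooth1",(343,341),14),("tooth7",(528,359),14),("knob",None,0)):
    if p: print(n,np.round(wt(cast(c,f(*p),z)),1))
for p,q in (((62,60),(-1,0)),): pass
for q in ((65,143,8),(65,-143,8),(-65,-143,8),(-65,143,8)): print(np.round((proj(c,tw(q))-[120,100])*2.66))
E
```

```text
['MotionError', 'get_calibration', 'grab_frame', 'grip_depth', 'sense', 'sign_off'] 18.700000000000003
grip [-38.7  45.5  44. ]
grip_far [-27.2  45.7  44. ]
grip_near [-50.8  44.5  44. ]
plate top far [31.5 44.6 25. ]
plate near [-22.4  44.3  25. ]
TL [ 16.3 129.5  57. ]
TR [  16.  -128.5   57. ]
tooth1 [-42.   18.5  14. ]
tooth7 [-42.2 -63.3  14. ]
[58. 59.]
[752. 131.]
[692. 417.]
[ 63. 358.]
```

```bash
python3 - <<'E'
s=open("h.py").read().replace('TR=Ro','TO=TO+Ro.from_euler("z",TY).apply([16,.5,0])\nTR=Ro').replace
open("h.py","w").write(s("zzzz","zzzz")+'''
def go(p,yaw=0):
    "tray target TCP -> shift in tool axes once tool yaw = tray yaw + yaw; and rz needed"
    s=sense(); y=s["tcp_rot"][2]; T=Ro.from_euler("xyz",[np.pi,0,TY+yaw])
    rz=(y-TY-yaw+np.pi)%(2*np.pi)-np.pi
    return "tray now",np.round(wt(s["eef_pos"]),1),"shift",np.round(T.inv().apply(tw(p)-s["eef_pos"]),1),"rz",round(rz,3)
''')
E
python3 - <<'E'
from h import *
print(TO, go((-58,45,130)))
E
```

```text
[513.070203    78.90336143   0.        ] ('tray now', array([ -2.6,  -7. , 231.2]), 'shift', array([-55.4, -52. , 101.2]), 'rz', np.float64(0.1))
```

```bash
python3 -m creep '[{"x":0,"y":0,"z":0,"rx":0,"ry":0,"rz":0.1,"hand":45},{"x":-14,"y":-13,"z":25,"rx":0,"ry":0,"rz":0,"hand":45},{"x":-14,"y":-13,"z":25,"rx":0,"ry":0,"rz":0,"hand":45},{"x":-14,"y":-13,"z":25,"rx":0,"ry":0,"rz":0,"hand":45},{"x":-14,"y":-13,"z":26,"rx":0,"ry":0,"rz":0,"hand":45},{"x":0,"y":0,"z":0,"rx":0,"ry":0,"rz":0,"hand":45},{"x":0,"y":0,"z":0,"rx":0,"ry":0,"rz":0,"hand":45}]'
python3 - <<'E'
from h import *
import pickle
c=get_calibration("wrist");f=grab_frame("wrist");pickle.dump(c,open("w4.pkl","wb"))
for p in ((-58,45,44),(-43,45,44),(-73,45,44),(0,131,57),(-81,143,8),(49,143,8),(-16.5,114,8),(38,114,30)): print(p,np.round(proj(c,tw(p))))
cv2.imwrite("pics/w4.png",f[:,:,::-1])
E
```

```text
clock: 3.68
eef_pos: [460.3, 130.0, 131.1]
tcp_rot: [-3.141, -0.001, -0.099]
contact_force: [0.1, 0.4, 0.2]
opening: 0.531
grasp_force: 0.0
(-58, 45, 44) [276. 221.]
(-43, 45, 44) [276. 202.]
(-73, 45, 44) [276. 240.]
(0, 131, 57) [143. 143.]
(-81, 143, 8) [162. 233.]
(49, 143, 8) [145.  70.]
(-16.5, 114, 8) [190. 158.]
(38, 114, 30) [176.  84.]
```

View pics/w4.png

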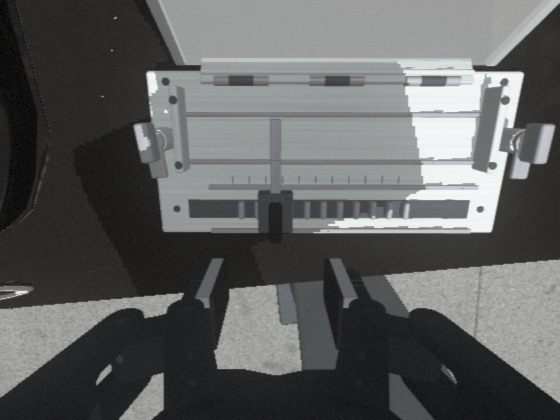

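The close view confirms the tray frame: the black grip is at (275,221) against a predicted (276,221), and the plate corners match. I'll go down, pinch the grip and lift the bar.

```bash
python3 -m creep '[{"x":0,"y":0,"z":30,"rx":0,"ry":0,"rz":0,"hand":40},{"x":0,"y":0,"z":30,"rx":0,"ry":0,"rz":0,"hand":40},{"x":0,"y":0,"z":22,"rx":0,"ry":0,"rz":0,"hand":35},{"x":0,"y":0,"z":10,"rx":0,"ry":0,"rz":0,"hand":30},{"x":0,"y":0,"z":10,"rx":0,"ry":0,"rz":0,"hand":30},{"x":0,"y":0,"z":0,"rx":0,"ry":0,"rz":0,"hand":30}]' && python3 -m creep '[{"x":0,"y":0,"z":0,"rx":0,"ry":0,"rz":0,"hand":0},{"x":0,"y":0,"z":0,"rx":0,"ry":0,"rz":0,"hand":0},{"x":0,"y":0,"z":0,"rx":0,"ry":0,"rz":0,"hand":0},{"x":0,"y":0,"z":0,"rx":0,"ry":0,"rz":0,"hand":0},{"x":0,"y":0,"z":0,"rx":0,"ry":0,"rz":0,"hand":0},{"x":0,"y":0,"z":0,"rx":0,"ry":0,"rz":0,"hand":0}]' 40
```

```text
clock: 4.47
eef_pos: [459.4, 130.9, 28.3]
tcp_rot: [3.142, 0.0, -0.098]
contact_force: [-0.7, -0.7, 0.7]
opening: 0.354
grasp_force: 0.0
clock: 5.22
eef_pos: [459.6, 131.0, 28.5]
tcp_rot: [-3.141, -0.001, -0.098]
contact_force: [1.7, -4.2, 5.6]
opening: 0.109
grasp_force: 42.6
```

```bash
python3 -m creep '[{"x":0,"y":0,"z":-3,"rx":0,"ry":0,"rz":0,"hand":0},{"x":0,"y":0,"z":-4,"rx":0,"ry":0,"rz":0,"hand":0},{"x":0,"y":0,"z":-3,"rx":0,"ry":0,"rz":0,"hand":0},{"x":0,"y":0,"z":0,"rx":0,"ry":0,"rz":0,"hand":0}]' && python3 -m creep '[{"x":0,"y":10,"z":0,"rx":0,"ry":0,"rz":0,"hand":0},{"x":0,"y":10,"z":0,"rx":0,"ry":0,"rz":0,"hand":0},{"x":0,"y":0,"z":0,"rx":0,"ry":0,"rz":0,"hand":0}]' && python3 -c "
from h import *
print(wt(sense()['eef_pos']))"
```

```text
clock: 5.72
eef_pos: [458.9, 130.7, 36.5]
tcp_rot: [3.141, 0.001, -0.098]
contact_force: [11.7, -1.0, -36.3]
opening: 0.104
grasp_force: 40.0
clock: 6.1
eef_pos: [456.8, 110.4, 36.5]
tcp_rot: [3.141, 0.001, -0.099]
contact_force: [11.5, -1.9, -35.9]
opening: 0.105
grasp_force: 39.9
[-59.14889199  25.72642776  36.45893933]
```

```bash
python3 -m creep '[{"x":0,"y":0,"z":2.5,"rx":0,"ry":0,"rz":0,"hand":0},{"x":0,"y":0,"z":0,"rx":0,"ry":0,"rz":0,"hand":0}]' && python3 -m creep '[{"x":0,"y":14,"z":0,"rx":0,"ry":0,"rz":0,"hand":0},{"x":0,"y":14,"z":0,"rx":0,"ry":0,"rz":0,"hand":0},{"x":0,"y":14,"z":0,"rx":0,"ry":0,"rz":0,"hand":0},{"x":0,"y":14,"z":0,"rx":0,"ry":0,"rz":0,"hand":0},{"x":0,"y":14,"z":0,"rx":0,"ry":0,"rz":0,"hand":0},{"x":0,"y":14,"z":0,"rx":0,"ry":0,"rz":0,"hand":0},{"x":0,"y":14,"z":0,"rx":0,"ry":0,"rz":0,"hand":0},{"x":0,"y":12,"z":0,"rx":0,"ry":0,"rz":0,"hand":0},{"x":0,"y":0,"z":0,"rx":0,"ry":0,"rz":0,"hand":0}]' && python3 -c "
from h import *
print(wt(sense()['eef_pos']))"
```

```text
clock: 6.35
eef_pos: [457.0, 111.2, 35.6]
tcp_rot: [3.142, 0.001, -0.098]
contact_force: [1.9, -1.2, -3.3]
opening: 0.103
grasp_force: 44.2
clock: 7.48
eef_pos: [445.9, 0.8, 35.7]
tcp_rot: [3.141, 0.001, -0.099]
contact_force: [-1.4, -0.3, -3.1]
opening: 0.103
grasp_force: 44.3
[-59.09505461 -84.3677364   35.70523359]
```

The force is now only the spring's 3 N, and the carriage stands at about 0.024, on the parking strip. I'll lower it, release and rise.

```bash
python3 -m creep '[{"x":0,"y":0,"z":5,"rx":0,"ry":0,"rz":0,"hand":0},{"x":0,"y":0,"z":3,"rx":0,"ry":0,"rz":0,"hand":0},{"x":0,"y":0,"z":0,"rx":0,"ry":0,"rz":0,"hand":35},{"x":0,"y":0,"z":0,"rx":0,"ry":0,"rz":0,"hand":35},{"x":0,"y":0,"z":0,"rx":0,"ry":0,"rz":0,"hand":35},{"x":0,"y":0,"z":-40,"rx":0,"ry":0,"rz":0,"hand":45},{"x":0,"y":0,"z":-50,"rx":0,"ry":0,"rz":0,"hand":45},{"x":0,"y":0,"z":-50,"rx":0,"ry":0,"rz":0,"hand":45},{"x":0,"y":0,"z":-50,"rx":0,"ry":0,"rz":0,"hand":45},{"x":0,"y":0,"z":0,"rx":0,"ry":0,"rz":0,"hand":45}]'
python3 - <<'E'
from h import *
import pickle
c=get_calibration("wrist");f=grab_frame("wrist");pickle.dump(c,open("w5.pkl","wb"));cv2.imwrite("pics/w5.png",f[:,:,::-1])
def blk(f,c):
    g=f.astype(int);hsv=cv2.cvtColor(f,cv2.COLOR_RGB2HSV)
    m=((hsv[...,1]>45)&(hsv[...,2]>90)).astype(np.uint8)
    m=cv2.morphologyEx(m,cv2.MORPH_CLOSE,np.ones((5,5)))
    for k in cv2.findContours(m,cv2.RETR_EXTERNAL,cv2.CHAIN_APPROX_NONE)[0]:
        if cv2.contourArea(k)>60: 
            (x,y),wh,a=cv2.minAreaRect(k); print(np.round((x,y)),np.round(wh),round(a),np.round(cast(c,(x,y),12),0), "hsv",hsv[int(y),int(x)])
blk(cv2.imread("pics/w2.png")[:,:,::-1].copy(),pickle.load(open("w2.pkl","rb")))
print("now");blk(f,c)
print(np.round(proj(c,tw((-58,-84.4,44)))),sense()["eef_pos"])
E
```

```text
clock: 8.72
eef_pos: [449.1, 1.7, 221.7]
tcp_rot: [-3.141, -0.008, -0.098]
contact_force: [0.3, -0.4, -0.4]
opening: 0.528
grasp_force: 0.0
[214. 232.] [25. 32.] 10 [ 433. -247.   12.] hsv [ 26 134 232]
[334. 232.] [24. 36.] 56 [ 434. -388.   12.] hsv [ 21  21 242]
[267. 230.] [33. 25.] 73 [ 437. -310.   12.] hsv [ 15 133 199]
[340. 163.] [26. 37.] 90 [ 515. -391.   12.] hsv [  7  67 227]
[206. 167.] [27. 35.] 29 [ 511. -242.   12.] hsv [100  90 190]
[499. 176.] [ 84. 111.] 78 [ 501. -569.   12.] hsv [ 30   5 190]
now
[496. 182.] [28. 42.] 17 [ 431. -240.   12.] hsv [ 26 136 234]
[551. 173.] [38. 23.] 80 [ 436. -298.   12.] hsv [ 16 135 231]
[498. 108.] [28. 48.] 32 [ 509. -234.   12.] hsv [ 98  84 236]
[418.   7.] [ 7. 29.] 84 [ 609. -150.   12.] hsv [  4 162 254]
[276. 196.] [447.60268533   1.67065367 219.46832146]
```

Only two wax blocks are on the bench, green near (515,-391) and pink near (434,-388). I'll go above the green one.

```bash
python3 -m creep '[{"x":0,"y":0,"z":0,"rx":0,"ry":0,"rz":-0.185,"hand":60},{"x":0,"y":0,"z":0,"rx":0,"ry":0,"rz":-0.185,"hand":60},{"x":0,"y":0,"z":0,"rx":0,"ry":0,"rz":-0.185,"hand":60},{"x":0,"y":0,"z":0,"rx":0,"ry":0,"rz":-0.185,"hand":60},{"x":0,"y":0,"z":0,"rx":0,"ry":0,"rz":-0.185,"hand":60},{"x":0,"y":0,"z":0,"rx":0,"ry":0,"rz":-0.185,"hand":60},{"x":0,"y":0,"z":0,"rx":0,"ry":0,"rz":-0.185,"hand":60},{"x":0,"y":0,"z":0,"rx":0,"ry":0,"rz":-0.185,"hand":60},{"x":0,"y":0,"z":0,"rx":0,"ry":0,"rz":-0.185,"hand":60},{"x":-56,"y":9.5,"z":12,"rx":0,"ry":0,"rz":0,"hand":60},{"x":-56,"y":9.5,"z":12,"rx":0,"ry":0,"rz":0,"hand":60},{"x":-56,"y":9.5,"z":12,"rx":0,"ry":0,"rz":0,"hand":60},{"x":-56,"y":9.5,"z":12,"rx":0,"ry":0,"rz":0,"hand":60},{"x":-56,"y":9.5,"z":12,"rx":0,"ry":0,"rz":0,"hand":60},{"x":-56,"y":9.5,"z":12,"rx":0,"ry":0,"rz":0,"hand":60},{"x":-56,"y":9.5,"z":12,"rx":0,"ry":0,"rz":0,"hand":60},{"x":0,"y":0,"z":0,"rx":0,"ry":0,"rz":0,"hand":60},{"x":0,"y":0,"z":0,"rx":0,"ry":0,"rz":0,"hand":60}]'
python3 - <<'E'
from h import *
import pickle
c=get_calibration("wrist");f=grab_frame("wrist");pickle.dump(c,open("w6.pkl","wb"));cv2.imwrite("pics/w6.png",f[:,:,::-1])
print(np.round(proj(c,(515,-391,12))),np.round(proj(c,(434,-388,12))))
E
```

```text
clock: 11.02
eef_pos: [510.2, -389.6, 131.9]
tcp_rot: [-3.139, -0.002, 1.566]
contact_force: [0.5, 0.4, -0.5]
opening: 0.701
grasp_force: 0.0
[280. 207.] [183. 204.]
```

View pics/w6.png

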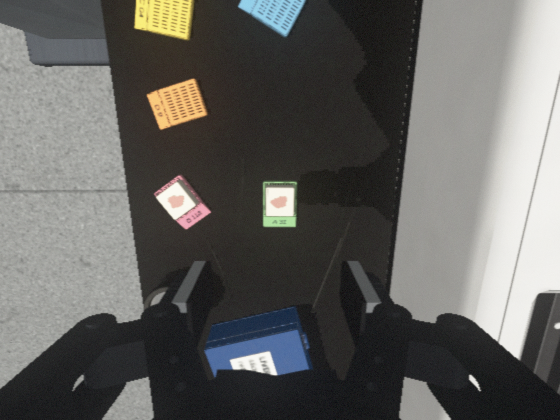

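The view shows the green block upright at (263–297, 181–227), centre about (280,204). The pink block is tilted, with corners near (154,191), (180,176), (211,209) and (187,228).

```bash
cat >> h.py <<'E'
def cass(f,c,hlo,hhi,z=6):
    "cassette outline by hue of its colour + white wax inside; returns centre and long-axis angle"
    hsv=cv2.cvtColor(f,cv2.COLOR_RGB2HSV)
    col=((hsv[...,0]>=hlo)&(hsv[...,0]<=hhi)&(hsv[...,1]>45)&(hsv[...,2]>60)).astype(np.uint8)
    col=cv2.morphologyEx(col,cv2.MORPH_OPEN,np.ones((2,2)))
    n,l,st,ce=cv2.connectedComponentsWithStats(col); 
    k=1+np.argmax(st[1:,4]); cx,cy=ce[k]
    yy,xx=np.nonzero((hsv[...,2]>60)|(col>0)); m=np.zeros(col.shape,np.uint8); m[yy,xx]=1
    n,l=cv2.connectedComponents(m); lab=l[int(cy),int(cx)]
    cn=max(cv2.findContours((l==lab).astype(np.uint8),cv2.RETR_EXTERNAL,cv2.CHAIN_APPROX_NONE)[0],key=len)
    P=np.array([cast(c,p[0],z)[:2] for p in cn],np.float32)
    r=cv2.minAreaRect(P); b=cv2.boxPoints(r); e=[b[1]-b[0],b[2]-b[1]]; e=max(e,key=np.linalg.norm)
    return np.round(r[0],1),np.round(r[1],1),round(float(np.arctan2(e[1],e[0])%np.pi),3)
E
python3 - <<'E'
from h import *
import pickle
c=pickle.load(open("w6.pkl","rb"));f=cv2.imread("pics/w6.png")[:,:,::-1].copy()
hsv=cv2.cvtColor(f,cv2.COLOR_RGB2HSV);print(hsv[222,280],hsv[215,196],hsv[100,300])
print("green",cass(f,c,40,80)); print("pink",cass(f,c,160,179))
E
```

```text
[ 54  67 205] [174  78 192] [36 28 45]
green (array([ 514.8, -390.8]), array([42.4, 30.4]), 1.563)
pink (array([ 430.7, -389.5]), array([34.1, 44.4]), 2.175)
```

```bash
python3 -m creep '[{"x":-1,"y":4.3,"z":40,"rx":0,"ry":0,"rz":0,"hand":50},{"x":0,"y":0,"z":40,"rx":0,"ry":0,"rz":0,"hand":45},{"x":0,"y":0,"z":30,"rx":0,"ry":0,"rz":0,"hand":45},{"x":0,"y":0,"z":13,"rx":0,"ry":0,"rz":0,"hand":45},{"x":0,"y":0,"z":5,"rx":0,"ry":0,"rz":0,"hand":45},{"x":0,"y":0,"z":0,"rx":0,"ry":0,"rz":0,"hand":45}]' && python3 -m creep '[{"x":0,"y":0,"z":0,"rx":0,"ry":0,"rz":0,"hand":10},{"x":0,"y":0,"z":0,"rx":0,"ry":0,"rz":0,"hand":10},{"x":0,"y":0,"z":0,"rx":0,"ry":0,"rz":0,"hand":10},{"x":0,"y":0,"z":0,"rx":0,"ry":0,"rz":0,"hand":10},{"x":0,"y":0,"z":0,"rx":0,"ry":0,"rz":0,"hand":10}]' 30
```

```text
clock: 11.82
eef_pos: [516.2, -391.6, 6.6]
tcp_rot: [3.141, 0.001, 1.567]
contact_force: [0.3, -0.8, 0.1]
opening: 0.527
grasp_force: 0.0
clock: 12.45
eef_pos: [516.4, -392.1, 7.2]
tcp_rot: [3.14, 0.001, 1.567]
contact_force: [-1.3, 1.0, 6.1]
opening: 0.322
grasp_force: 29.8
```

```bash
python3 -m creep '[{"x":0,"y":0,"z":-20,"rx":0,"ry":0,"rz":0,"hand":10},{"x":0,"y":0,"z":-40,"rx":0,"ry":0,"rz":0,"hand":10},{"x":0,"y":0,"z":-40,"rx":0,"ry":0,"rz":0,"hand":10},{"x":0,"y":0,"z":0,"rx":0,"ry":0,"rz":0,"hand":10},{"x":0,"y":0,"z":0,"rx":0,"ry":0,"rz":0,"hand":10},{"x":0,"y":0,"z":0,"rx":0,"ry":0,"rz":0,"hand":10}]'
python3 - <<'E'
from h import *
print(go((0,85,60),np.pi/2))
c=get_calibration("wrist");f=grab_frame("wrist");cv2.imwrite("pics/w7.png",f[:,:,::-1]);print(sense()["eef_pos"],np.round(proj(c,sense()["eef_pos"])))
E
```

```text
clock: 13.2
eef_pos: [515.0, -391.1, 105.0]
tcp_rot: [-3.14, -0.001, 1.567]
contact_force: [-0.2, -0.6, -1.8]
opening: 0.319
grasp_force: 29.8
('tray now', array([  48.7, -467.5,  105. ]), 'shift', array([552.5, -48.7,  45. ]), 'rz', np.float64(0.096))
[ 514.99816075 -391.15492216  104.82583408] [272. 272.]
```

```bash
python3 -m creep '[{"x":0,"y":0,"z":-10,"rx":0,"ry":0,"rz":0.096,"hand":10},{"x":40,"y":-16,"z":0,"rx":0,"ry":0,"rz":0,"hand":10},{"x":46,"y":-16,"z":0,"rx":0,"ry":0,"rz":0,"hand":10},{"x":46,"y":-16.5,"z":0,"rx":0,"ry":0,"rz":0,"hand":10},{"x":50,"y":0,"z":0,"rx":0,"ry":0,"rz":0,"hand":10},{"x":50,"y":0,"z":0,"rx":0,"ry":0,"rz":0,"hand":10},{"x":50,"y":0,"z":0,"rx":0,"ry":0,"rz":0,"hand":10},{"x":50,"y":0,"z":0,"rx":0,"ry":0,"rz":0,"hand":10},{"x":50,"y":0,"z":0,"rx":0,"ry":0,"rz":0,"hand":10},{"x":50,"y":0,"z":0,"rx":0,"ry":0,"rz":0,"hand":10},{"x":50,"y":0,"z":0,"rx":0,"ry":0,"rz":0,"hand":10},{"x":40,"y":0,"z":0,"rx":0,"ry":0,"rz":0,"hand":10},{"x":33,"y":0,"z":0,"rx":0,"ry":0,"rz":0,"hand":10},{"x":0,"y":0,"z":0,"rx":0,"ry":0,"rz":0,"hand":10},{"x":0,"y":0,"z":0,"rx":0,"ry":0,"rz":0,"hand":10},{"x":0,"y":0,"z":0,"rx":0,"ry":0,"rz":0,"hand":10}]'
python3 - <<'E'
from h import *
import pickle
print(go((0,88,14),np.pi/2))
c=get_calibration("wrist");f=grab_frame("wrist");cv2.imwrite("pics/w8.png",f[:,:,::-1])
for p in ((-16.5,50,11),(16.5,50,11),(-16.5,114,11),(16.5,114,11)):print(np.round(proj(c,tw(p))))
E
```

```text
clock: 15.25
eef_pos: [522.5, 164.5, 115.5]
tcp_rot: [-3.141, 0.0, 1.47]
contact_force: [0.6, -0.1, 0.0]
opening: 0.316
grasp_force: 29.8
('tray now', array([  0.8,  86.1, 115.5]), 'shift', array([  1.9,  -0.8, 101.5]), 'rz', np.float64(-0.001))
[253. 252.]
[293. 252.]
[251. 175.]
[294. 175.]
```

View pics/w8.png

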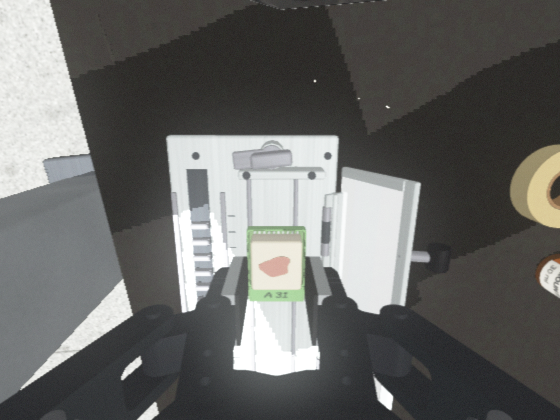

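The held green block is centred at px x≈277, which is also the middle of the fingers, while the channel's centre is at px x≈272.5. So the hand is about 3 mm too far back. I'll shift by that, go lower and check again.

```bash
python3 -m creep '[{"x":2,"y":-3,"z":40,"rx":0,"ry":0,"rz":0,"hand":10},{"x":0,"y":0,"z":38,"rx":0,"ry":0,"rz":0,"hand":10},{"x":0,"y":0,"z":0,"rx":0,"ry":0,"rz":0,"hand":10},{"x":0,"y":0,"z":0,"rx":0,"ry":0,"rz":0,"hand":10},{"x":0,"y":0,"z":0,"rx":0,"ry":0,"rz":0,"hand":10}]'
python3 - <<'E'
from h import *
import pickle
print(go((0,88,14),np.pi/2))
c=get_calibration("wrist");f=grab_frame("wrist")
cv2.imwrite("pics/w9.png",cv2.resize(f[120:320,160:400,::-1],None,fx=3,fy=3))
E
```

```text
clock: 15.92
eef_pos: [521.2, 167.9, 39.4]
tcp_rot: [3.139, -0.001, 1.471]
contact_force: [-0.1, -0.5, -0.8]
opening: 0.318
grasp_force: 29.8
('tray now', array([-0.8, 89.4, 39.4]), 'shift', array([-1.4,  0.8, 25.4]), 'rz', np.float64(-0.0))
```

View pics/w9.png

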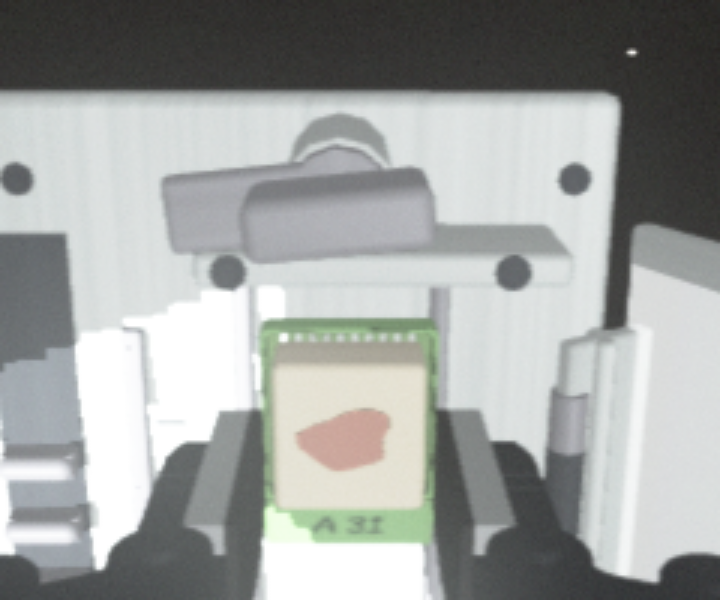

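Low view: the channel walls are at crop x≈243 and 432, centre about 338, and the block is centred at about 350. It needs another 1.8 mm towards the front. Then I lower it.

```bash
python3 -m creep '[{"x":-2,"y":-1.8,"z":10,"rx":0,"ry":0,"rz":0,"hand":10},{"x":0,"y":0,"z":8,"rx":0,"ry":0,"rz":0,"hand":10},{"x":0,"y":0,"z":4,"rx":0,"ry":0,"rz":0,"hand":10},{"x":0,"y":0,"z":0,"rx":0,"ry":0,"rz":0,"hand":10},{"x":0,"y":0,"z":0,"rx":0,"ry":0,"rz":0,"hand":10}]' && python3 -m creep '[{"x":0,"y":0,"z":2,"rx":0,"ry":0,"rz":0,"hand":10},{"x":0,"y":0,"z":1,"rx":0,"ry":0,"rz":0,"hand":10},{"x":0,"y":0,"z":0,"rx":0,"ry":0,"rz":0,"hand":10}]'
```

```text
clock: 16.6
eef_pos: [518.0, 166.0, 15.6]
tcp_rot: [-3.141, 0.0, 1.471]
contact_force: [-0.2, -0.1, 0.1]
opening: 0.319
grasp_force: 29.8
clock: 16.98
eef_pos: [518.2, 166.0, 14.9]
tcp_rot: [3.141, -0.0, 1.471]
contact_force: [-8.7, -2.3, 31.6]
opening: 0.32
grasp_force: 33.0
```

```bash
python3 -m creep '[{"x":0,"y":0,"z":-2,"rx":0,"ry":0,"rz":0,"hand":10},{"x":0,"y":0,"z":0,"rx":0,"ry":0,"rz":0,"hand":10}]'; python3 -m creep '[{"x":0,"y":0,"z":0,"rx":0,"ry":0,"rz":0,"hand":36},{"x":0,"y":0,"z":0,"rx":0,"ry":0,"rz":0,"hand":36},{"x":0,"y":0,"z":0,"rx":0,"ry":0,"rz":0,"hand":36}]'; python3 -m creep '[{"x":0,"y":0,"z":-15,"rx":0,"ry":0,"rz":0,"hand":36},{"x":0,"y":0,"z":-35,"rx":0,"ry":0,"rz":0,"hand":36},{"x":0,"y":0,"z":-50,"rx":0,"ry":0,"rz":0,"hand":36},{"x":0,"y":0,"z":0,"rx":0,"ry":0,"rz":0,"hand":36},{"x":0,"y":0,"z":0,"rx":0,"ry":0,"rz":0,"hand":36}]'
python3 - <<'E'
from h import *
c=get_calibration("wrist");f=grab_frame("wrist");s=sense()
cv2.imwrite("pics/w10.png",cv2.resize(f[100:330,150:410,::-1],None,fx=2.6,fy=2.6,interpolation=cv2.INTER_CUBIC));print(wt(s["eef_pos"]))
E
```

```text
clock: 17.23
eef_pos: [518.4, 166.1, 15.1]
tcp_rot: [3.141, -0.0, 1.471]
contact_force: [-1.6, -1.3, 10.2]
opening: 0.317
grasp_force: 30.8
clock: 17.6
eef_pos: [517.9, 165.9, 14.5]
tcp_rot: [-3.141, 0.0, 1.471]
contact_force: [-0.0, -0.2, -0.1]
opening: 0.42
grasp_force: 0.0
clock: 18.23
eef_pos: [517.9, 165.9, 115.2]
tcp_rot: [3.141, -0.0, 1.471]
contact_force: [0.6, -0.2, -1.6]
opening: 0.421
grasp_force: 0.0
[ -4.33321003  86.84771914 114.4300199 ]
```

View pics/w10.png

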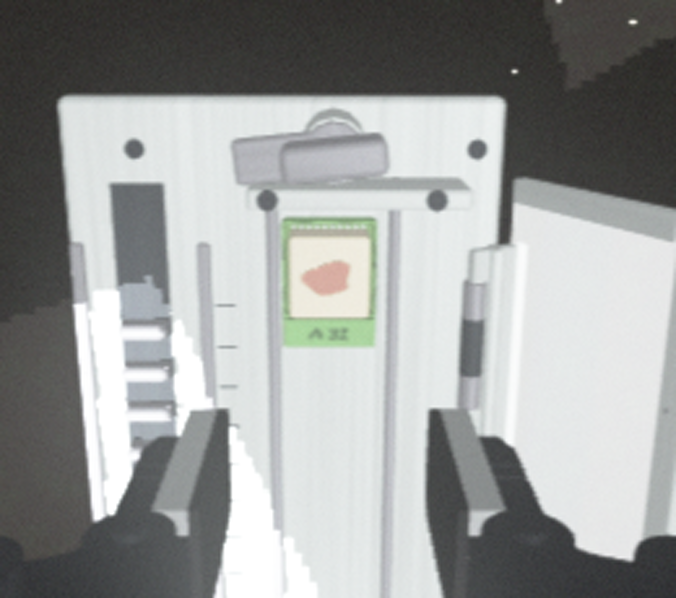

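The green block lies flat in the channel between the walls, close to the left end wall. Now the pink one.

```bash
python3 -m creep '[{"x":-50,"y":0,"z":-5,"rx":0,"ry":0,"rz":0,"hand":50},{"x":-56,"y":0,"z":-5,"rx":0,"ry":0,"rz":0,"hand":50},{"x":-56,"y":0,"z":-5,"rx":0,"ry":0,"rz":0,"hand":50},{"x":-56,"y":0,"z":0,"rx":0,"ry":0,"rz":0,"hand":50},{"x":-56,"y":-5,"z":0,"rx":0,"ry":0,"rz":0,"hand":50},{"x":-56,"y":-6,"z":0,"rx":0,"ry":0,"rz":0,"hand":50},{"x":-56,"y":-6,"z":0,"rx":0,"ry":0,"rz":0,"hand":50},{"x":-56,"y":-6,"z":0,"rx":0,"ry":0,"rz":0,"hand":50},{"x":-56,"y":-6,"z":0,"rx":0,"ry":0,"rz":0,"hand":50},{"x":-56,"y":-4,"z":0,"rx":0,"ry":0,"rz":0,"hand":50},{"x":0,"y":0,"z":0,"rx":0,"ry":0,"rz":-0.176,"hand":50},{"x":0,"y":0,"z":0,"rx":0,"ry":0,"rz":-0.176,"hand":50},{"x":0,"y":0,"z":0,"rx":0,"ry":0,"rz":-0.176,"hand":50},{"x":0,"y":0,"z":0,"rx":0,"ry":0,"rz":-0.176,"hand":50},{"x":0,"y":0,"z":0,"rx":0,"ry":0,"rz":0,"hand":50},{"x":0,"y":0,"z":0,"rx":0,"ry":0,"rz":0,"hand":50}]'
python3 - <<'E'
from h import *
s=sense();c=get_calibration("wrist");f=grab_frame("wrist");cv2.imwrite("pics/w11.png",f[:,:,::-1])
r=cass(f,c,160,179);print(r,s["eef_pos"],s["tcp_rot"])
T=Ro.from_euler("xyz",[np.pi,0,s["tcp_rot"][2]]);d=T.inv().apply(np.array([*r[0],5.])-s["eef_pos"]);print("tool shift",d)
E
```

```text
clock: 20.27
eef_pos: [429.5, -381.7, 129.0]
tcp_rot: [-3.141, -0.001, 2.171]
contact_force: [0.2, -0.7, -0.7]
opening: 0.582
grasp_force: 0.0
(array([ 397.6, -436.3]), array([447.7, 352.3]), 0.6) [ 429.51455869 -381.68211563  129.00072945] [-3.14125341e+00 -1.40129078e-03  2.17094627e+00]
tool shift [-27.04919587 -57.1838557  124.00072945]
```

```bash
cat >> h.py <<'E'
def cass2(f,c,hlo,hhi,near,z=6,rad=60):
    hsv=cv2.cvtColor(f,cv2.COLOR_RGB2HSV); u=proj(c,near)
    col=((hsv[...,0]>=hlo)&(hsv[...,0]<=hhi)&(hsv[...,1]>45)&(hsv[...,2]>60))
    col=cv2.morphologyEx(col.astype(np.uint8),cv2.MORPH_OPEN,np.ones((2,2)))
    yy,xx=np.nonzero(col); k=np.hypot(xx-u[0],yy-u[1])<rad
    P=np.array([cast(c,p,z)[:2] for p in zip(xx[k],yy[k])],np.float32)
    r=cv2.minAreaRect(P); b=cv2.boxPoints(r); e=max([b[1]-b[0],b[2]-b[1]],key=np.linalg.norm)
    return k.sum(),np.round(r[0],1),np.round(r[1],1),round(float(np.arctan2(e[1],e[0])%np.pi),3)
E
python3 - <<'E'
from h import *
s=sense();c=get_calibration("wrist");f=cv2.imread("pics/w11.png")[:,:,::-1].copy()
r=cass2(f,c,160,179,(430,-389,6));print(r,proj(c,(430,-389,6)))
T=Ro.from_euler("xyz",[np.pi,0,s["tcp_rot"][2]]);print("tool shift",T.inv().apply(np.array([*r[1],4.])-s["eef_pos"]))
f=cv2.imread("pics/w6.png")[:,:,::-1].copy()
import pickle;print(cass2(f,pickle.load(open("w6.pkl","rb")),160,179,(430,-389,6)))
E
```

```text
(np.int64(300), array([ 463.8, -400.9]), array([29.6, 38.4]), 2.174) [270.58006033 210.08865212]
tool shift [-35.10038243  17.35844359 125.23562917]
(np.int64(677), array([ 432.9, -389.6]), array([30.4, 41.8]), 2.184)
```

Run:
```python
from h import *
s=sense();c=get_calibration("wrist");f=cv2.imread("pics/w11.png")[:,:,::-1].copy()
for rad in(60,90,120): print(cass2(f,c,160,179,(455,-398,6),rad=rad))
print(proj(c,(464,-401,6)))
hsv=cv2.cvtColor(f,cv2.COLOR_RGB2HSV);col=((hsv[...,0]>=160)&(hsv[...,1]>45)&(hsv[...,2]>60)).astype(np.uint8)
n,l,st,ce=cv2.connectedComponentsWithStats(cv2.dilate(col,np.ones((3,3))))
print([(x[:4],x[4]) for x in st[1:] if x[4]>40])
cv2.imwrite("pics/w11v.png",f[60:360,120:440,::-1])
```

```text
(np.int64(364), array([ 464.6, -402.1]), array([29.6, 41.3]), 2.174)
(np.int64(364), array([ 464.6, -402.1]), array([29.6, 41.3]), 2.174)
(np.int64(364), array([ 464.6, -402.1]), array([29.6, 41.3]), 2.174)
[295.1055128  242.11970628]
[(array([276, 219,  37,  47], dtype=int32), np.int32(843))]
```

View pics/w11v.png

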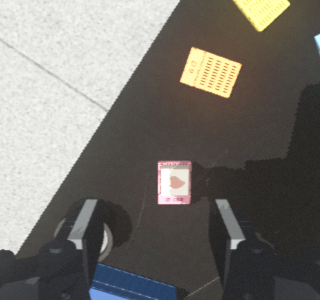

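The crop shows that the pink block has been knocked aside. It now lies at frame (295,243), i.e. (464.6,-402.1), same heading, and the loupe is clear of the fingers to the left. I'll grasp it there.

```bash
python3 -m creep '[{"x":-18,"y":7.5,"z":20,"rx":0,"ry":0,"rz":0,"hand":45},{"x":-18.5,"y":7.4,"z":20,"rx":0,"ry":0,"rz":0,"hand":45},{"x":0,"y":0,"z":40,"rx":0,"ry":0,"rz":0,"hand":45},{"x":0,"y":0,"z":28,"rx":0,"ry":0,"rz":0,"hand":45},{"x":0,"y":0,"z":10,"rx":0,"ry":0,"rz":0,"hand":45},{"x":0,"y":0,"z":5,"rx":0,"ry":0,"rz":0,"hand":45},{"x":0,"y":0,"z":0,"rx":0,"ry":0,"rz":0,"hand":45}]' && python3 -m creep '[{"x":0,"y":0,"z":0,"rx":0,"ry":0,"rz":0,"hand":10},{"x":0,"y":0,"z":0,"rx":0,"ry":0,"rz":0,"hand":10},{"x":0,"y":0,"z":0,"rx":0,"ry":0,"rz":0,"hand":10},{"x":0,"y":0,"z":0,"rx":0,"ry":0,"rz":0,"hand":10},{"x":0,"y":0,"z":0,"rx":0,"ry":0,"rz":0,"hand":10}]' 30 && python3 -m creep '[{"x":0,"y":0,"z":-20,"rx":0,"ry":0,"rz":0,"hand":10},{"x":0,"y":0,"z":-40,"rx":0,"ry":0,"rz":0,"hand":10},{"x":0,"y":0,"z":-50,"rx":0,"ry":0,"rz":0,"hand":10},{"x":0,"y":0,"z":0,"rx":0,"ry":0,"rz":0,"hand":10},{"x":0,"y":0,"z":0,"rx":0,"ry":0,"rz":0,"hand":10}]' && python3 -c "
from h import *
print(go((-3.7,42,115),np.pi/2))"
```

```text
clock: 21.2
eef_pos: [463.2, -403.9, 7.4]
tcp_rot: [3.141, 0.001, 2.174]
contact_force: [-0.4, -0.2, -0.6]
opening: 0.529
grasp_force: 0.0
clock: 21.82
eef_pos: [463.4, -404.1, 8.0]
tcp_rot: [3.141, 0.002, 2.175]
contact_force: [-0.9, 0.8, 6.8]
opening: 0.318
grasp_force: 29.9
clock: 22.45
eef_pos: [462.8, -403.6, 117.6]
tcp_rot: [3.141, 0.001, 2.175]
contact_force: [0.8, 0.4, -0.7]
opening: 0.319
grasp_force: 29.7
('tray now', array([  -1.9, -485.1,  117.6]), 'shift', array([527.1,  -1.8,   2.6]), 'rz', np.float64(0.704))
```

```bash
python3 -m creep '[{"x":0,"y":0,"z":0,"rx":0,"ry":0,"rz":0.176,"hand":10},{"x":0,"y":0,"z":0,"rx":0,"ry":0,"rz":0.176,"hand":10},{"x":0,"y":0,"z":0,"rx":0,"ry":0,"rz":0.176,"hand":10},{"x":0,"y":0,"z":0,"rx":0,"ry":0,"rz":0.176,"hand":10},{"x":40,"y":-1.4,"z":0,"rx":0,"ry":0,"rz":0,"hand":10},{"x":50,"y":0,"z":0,"rx":0,"ry":0,"rz":0,"hand":10},{"x":50,"y":0,"z":0,"rx":0,"ry":0,"rz":0,"hand":10},{"x":50,"y":0,"z":0,"rx":0,"ry":0,"rz":0,"hand":10},{"x":50,"y":0,"z":0,"rx":0,"ry":0,"rz":0,"hand":10},{"x":50,"y":0,"z":0,"rx":0,"ry":0,"rz":0,"hand":10},{"x":50,"y":0,"z":0,"rx":0,"ry":0,"rz":0,"hand":10},{"x":50,"y":0,"z":0,"rx":0,"ry":0,"rz":0,"hand":10},{"x":50,"y":0,"z":0,"rx":0,"ry":0,"rz":0,"hand":10},{"x":45,"y":0,"z":0,"rx":0,"ry":0,"rz":0,"hand":10},{"x":42,"y":0,"z":0,"rx":0,"ry":0,"rz":0,"hand":10},{"x":0,"y":0,"z":0,"rx":0,"ry":0,"rz":0,"hand":10},{"x":0,"y":0,"z":0,"rx":0,"ry":0,"rz":0,"hand":10}]'
python3 - <<'E'
from h import *
print(go((-3.4,42,14),np.pi/2))
c=get_calibration("wrist");f=grab_frame("wrist");cv2.imwrite("pics/w12.png",f[:,:,::-1])
r=cass2(f,c,40,80,tw((-3,88,14)),z=14,rad=60);print("green",r,wt([*r[1],14]))
r=cass2(f,c,160,179,sense()["eef_pos"],z=sense()["eef_pos"][2],rad=60);print("pink in hand",r,wt([*r[1],14]))
E
```

```text
clock: 24.58
eef_pos: [513.1, 120.5, 115.9]
tcp_rot: [-3.14, 0.001, 1.472]
contact_force: [0.1, 0.5, -0.5]
opening: 0.316
grasp_force: 29.7
('tray now', array([ -4.1,  41.4, 115.9]), 'shift', array([  0.6,   0.7, 101.9]), 'rz', np.float64(0.001))
green (np.int64(685), array([520.9, 166.2]), array([38.7, 27.1]), 1.47) [-0.9069126  87.64237751 14.        ]
pink in hand (np.int64(1325), array([515.9, 124.5]), array([38.8, 27.6]), 1.472) [-1.72727811 45.65169997 14.        ]
```

```bash
python3 -m creep '[{"x":-4.5,"y":0.9,"z":40,"rx":0,"ry":0,"rz":0,"hand":10},{"x":0,"y":0,"z":35,"rx":0,"ry":0,"rz":0,"hand":10},{"x":0,"y":0,"z":15,"rx":0,"ry":0,"rz":0,"hand":10},{"x":0,"y":0,"z":6,"rx":0,"ry":0,"rz":0,"hand":10},{"x":0,"y":0,"z":3,"rx":0,"ry":0,"rz":0,"hand":10},{"x":0,"y":0,"z":0,"rx":0,"ry":0,"rz":0,"hand":10},{"x":0,"y":0,"z":0,"rx":0,"ry":0,"rz":0,"hand":10}]' ; python3 -m creep '[{"x":0,"y":0,"z":1,"rx":0,"ry":0,"rz":0,"hand":10},{"x":0,"y":0,"z":0,"rx":0,"ry":0,"rz":0,"hand":10}]'
```

```text
clock: 25.5
eef_pos: [515.1, 116.5, 18.5]
tcp_rot: [3.14, -0.0, 1.471]
contact_force: [0.5, 0.1, -0.4]
opening: 0.317
grasp_force: 29.7
clock: 25.75
eef_pos: [514.6, 116.4, 16.9]
tcp_rot: [3.141, -0.0, 1.471]
contact_force: [0.0, 0.6, -0.8]
opening: 0.318
grasp_force: 29.7
```

```bash
python3 -m creep '[{"x":0,"y":0,"z":0.8,"rx":0,"ry":0,"rz":0,"hand":10},{"x":0,"y":0,"z":0,"rx":0,"ry":0,"rz":0,"hand":10},{"x":0,"y":0,"z":0,"rx":0,"ry":0,"rz":0,"hand":10}]';  python3 -m creep '[{"x":0,"y":0,"z":0.8,"rx":0,"ry":0,"rz":0,"hand":10},{"x":0,"y":0,"z":0,"rx":0,"ry":0,"rz":0,"hand":10}]'
```

```text
clock: 26.12
eef_pos: [514.6, 116.4, 16.0]
tcp_rot: [3.142, -0.0, 1.471]
contact_force: [-0.2, 0.9, 2.1]
opening: 0.316
grasp_force: 29.9
clock: 26.38
eef_pos: [514.6, 116.4, 15.9]
tcp_rot: [3.141, -0.0, 1.471]
contact_force: [-3.0, 0.3, 11.9]
opening: 0.318
grasp_force: 31.0
```

```bash
python3 -m creep '[{"x":0,"y":0,"z":-1,"rx":0,"ry":0,"rz":0,"hand":10},{"x":0,"y":0,"z":0,"rx":0,"ry":0,"rz":0,"hand":36},{"x":0,"y":0,"z":0,"rx":0,"ry":0,"rz":0,"hand":36},{"x":0,"y":0,"z":0,"rx":0,"ry":0,"rz":0,"hand":36},{"x":0,"y":0,"z":-15,"rx":0,"ry":0,"rz":0,"hand":36},{"x":0,"y":0,"z":-35,"rx":0,"ry":0,"rz":0,"hand":36},{"x":0,"y":0,"z":-50,"rx":0,"ry":0,"rz":0,"hand":36},{"x":0,"y":0,"z":-30,"rx":0,"ry":0,"rz":0,"hand":36},{"x":0,"y":0,"z":0,"rx":0,"ry":0,"rz":0,"hand":36},{"x":0,"y":0,"z":0,"rx":0,"ry":0,"rz":0,"hand":36}]'
python3 - <<'E'
from h import *
c=get_calibration("wrist");f=grab_frame("wrist");cv2.imwrite("pics/w13.png",f[:,:,::-1])
for n,h,y in(("green",(40,80),88),("pink",(160,179),42)):
    r=cass2(f,c,*h,tw((-3,y,14)),z=14,rad=50);print(n,r,wt([*r[1],14]))
E
```

```text
clock: 27.62
eef_pos: [514.1, 116.3, 146.1]
tcp_rot: [-3.141, 0.0, 1.471]
contact_force: [-0.7, -0.0, -0.2]
opening: 0.425
grasp_force: 0.0
green (np.int64(523), array([520.8, 165.8]), array([39. , 26.9]), 1.48) [-0.96656125 87.23440442 14.        ]
pink (np.int64(408), array([517.2, 117.5]), array([39.6, 26.5]), 1.46) [ 0.26369413 38.81605592 14.        ]
```

```bash
python3 -m creep '[{"x":0,"y":0,"z":0,"rx":0,"ry":0,"rz":0.1745,"hand":36},{"x":0,"y":0,"z":0,"rx":0,"ry":0,"rz":0.1745,"hand":36},{"x":0,"y":0,"z":0,"rx":0,"ry":0,"rz":0.1745,"hand":36},{"x":0,"y":0,"z":0,"rx":0,"ry":0,"rz":0.1745,"hand":36},{"x":0,"y":0,"z":0,"rx":0,"ry":0,"rz":0.1745,"hand":36},{"x":0,"y":0,"z":0,"rx":0,"ry":0,"rz":0.1745,"hand":36},{"x":0,"y":0,"z":0,"rx":0,"ry":0,"rz":0.1745,"hand":36},{"x":0,"y":0,"z":0,"rx":0,"ry":0,"rz":0.1745,"hand":36},{"x":0,"y":0,"z":0,"rx":0,"ry":0,"rz":0.1745,"hand":36},{"x":-14,"y":30,"z":10,"rx":0,"ry":0,"rz":0,"hand":36},{"x":-14,"y":30,"z":10,"rx":0,"ry":0,"rz":0,"hand":36},{"x":-14,"y":30,"z":10,"rx":0,"ry":0,"rz":0,"hand":36},{"x":-13,"y":30,"z":10,"rx":0,"ry":0,"rz":0,"hand":36},{"x":0,"y":0,"z":0,"rx":0,"ry":0,"rz":0,"hand":36},{"x":0,"y":0,"z":0,"rx":0,"ry":0,"rz":0,"hand":36},{"x":0,"y":0,"z":0,"rx":0,"ry":0,"rz":0,"hand":36}]'
python3 - <<'E'
from h import *
c=get_calibration("wrist");f=grab_frame("wrist");cv2.imwrite("pics/w14.png",f[:,:,::-1])
print(go((-58.5,-84.4,29)),np.round(proj(c,tw((-58.5,-84.4,44)))))
g=f.max(2)[185:240,230:330]; u=proj(c,tw((-58.5,-84.4,44)));v=int(u[1]);w=int(u[0])
print(f.max(2)[v,w-25:w+26]);print(f.max(2)[v-30:v+30:2,w])
E
```

```text
clock: 29.68
eef_pos: [448.5, 3.0, 106.2]
tcp_rot: [-3.141, -0.0, -0.099]
contact_force: [-0.2, -0.3, -0.6]
opening: 0.419
grasp_force: 0.0
('tray now', array([-56.7, -81.9, 106.3]), 'shift', array([-1.8,  2.5, 77.3]), 'rz', np.float64(0.001)) [278. 235.]
[255 255 255 255 255 252 203 109  93  92  91  97 125 143 146 145 145 115
  76  64  60  62  63  62  62  63  66  66  64  68  67  71 105 141 155 152
 152 152 150 151 154 157 153 183 252 255 255 255 255 255 255]
[ 97  99  99 101  67  72  67  68  68  70  68  67  61  66  60  63  64  62
  61  63  56  64  63  60  58  58  68  70  69  72]
```

```bash
python3 -m creep '[{"x":-2,"y":2.5,"z":30,"rx":0,"ry":0,"rz":0,"hand":32},{"x":0,"y":0,"z":27,"rx":0,"ry":0,"rz":0,"hand":30},{"x":0,"y":0,"z":12,"rx":0,"ry":0,"rz":0,"hand":30},{"x":0,"y":0,"z":9,"rx":0,"ry":0,"rz":0,"hand":30},{"x":0,"y":0,"z":0,"rx":0,"ry":0,"rz":0,"hand":30},{"x":0,"y":0,"z":0,"rx":0,"ry":0,"rz":0,"hand":30}]' && python3 -m creep '[{"x":0,"y":0,"z":0,"rx":0,"ry":0,"rz":0,"hand":0},{"x":0,"y":0,"z":0,"rx":0,"ry":0,"rz":0,"hand":0},{"x":0,"y":0,"z":0,"rx":0,"ry":0,"rz":0,"hand":0},{"x":0,"y":0,"z":0,"rx":0,"ry":0,"rz":0,"hand":0},{"x":0,"y":0,"z":0,"rx":0,"ry":0,"rz":0,"hand":0}]' 40 && python3 -m creep '[{"x":0,"y":0,"z":-3,"rx":0,"ry":0,"rz":0,"hand":0},{"x":0,"y":0,"z":-3,"rx":0,"ry":0,"rz":0,"hand":0},{"x":0,"y":0,"z":-3.5,"rx":0,"ry":0,"rz":0,"hand":0},{"x":0,"y":0,"z":0,"rx":0,"ry":0,"rz":0,"hand":0},{"x":0,"y":0,"z":0,"rx":0,"ry":0,"rz":0,"hand":0}]'; python3 -c "
from h import *
print(wt(sense()['eef_pos']))"
```

```text
clock: 30.48
eef_pos: [446.2, 0.2, 28.8]
tcp_rot: [-3.141, -0.001, -0.1]
contact_force: [0.1, -0.1, -0.6]
opening: 0.352
grasp_force: 0.0
clock: 31.1
eef_pos: [446.1, 0.1, 28.8]
tcp_rot: [-3.141, -0.001, -0.1]
contact_force: [-0.6, 0.1, 6.7]
opening: 0.103
grasp_force: 43.2
clock: 31.72
eef_pos: [446.0, 0.1, 37.8]
tcp_rot: [-3.141, -0.001, -0.1]
contact_force: [4.2, -0.0, -2.9]
opening: 0.102
grasp_force: 42.1
[-58.85229252 -85.04852551  37.7725046 ]
```

```bash
python3 -m creep '[{"x":0,"y":-8,"z":0,"rx":0,"ry":0,"rz":0,"hand":0},{"x":0,"y":-10,"z":0,"rx":0,"ry":0,"rz":0,"hand":0},{"x":0,"y":-10,"z":0,"rx":0,"ry":0,"rz":0,"hand":0},{"x":0,"y":-10,"z":0,"rx":0,"ry":0,"rz":0,"hand":0},{"x":0,"y":-10,"z":0,"rx":0,"ry":0,"rz":0,"hand":0},{"x":0,"y":-10,"z":0,"rx":0,"ry":0,"rz":0,"hand":0},{"x":0,"y":-10,"z":0,"rx":0,"ry":0,"rz":0,"hand":0},{"x":0,"y":-8,"z":0,"rx":0,"ry":0,"rz":0,"hand":0},{"x":0,"y":-8,"z":0,"rx":0,"ry":0,"rz":0,"hand":0},{"x":0,"y":-8,"z":0,"rx":0,"ry":0,"rz":0,"hand":0},{"x":0,"y":-6,"z":0,"rx":0,"ry":0,"rz":0,"hand":0},{"x":0,"y":-4,"z":0,"rx":0,"ry":0,"rz":0,"hand":0},{"x":0,"y":0,"z":0,"rx":0,"ry":0,"rz":0,"hand":0},{"x":0,"y":0,"z":0,"rx":0,"ry":0,"rz":0,"hand":0}]'; python3 -c "
from h import *
print(wt(sense()['eef_pos']))"
```

```text
clock: 33.48
eef_pos: [456.4, 102.5, 37.8]
tcp_rot: [-3.141, -0.001, -0.099]
contact_force: [6.3, -0.7, -3.2]
opening: 0.101
grasp_force: 42.1
[-58.7531365   17.79355304  37.81180555]
```

```bash
cat > /tmp/p.py <<'E'
import sys;sys.path.insert(0,".")
from h import *
s=sense();print("TRAY",np.round(wt(s["eef_pos"]),2),"F",np.round(TR.inv().apply(s["contact_force"]),1))
E
python3 -m creep '[{"x":0,"y":-2.5,"z":0,"rx":0,"ry":0,"rz":0,"hand":0},{"x":0,"y":-2.5,"z":0,"rx":0,"ry":0,"rz":0,"hand":0},{"x":0,"y":0,"z":0,"rx":0,"ry":0,"rz":0,"hand":0},{"x":0,"y":0,"z":0,"rx":0,"ry":0,"rz":0,"hand":0}]'>/dev/null; python3 /tmp/p.py
python3 -m creep '[{"x":0,"y":-1,"z":0,"rx":0,"ry":0,"rz":0,"hand":0},{"x":0,"y":-1,"z":0,"rx":0,"ry":0,"rz":0,"hand":0},{"x":0,"y":0,"z":0,"rx":0,"ry":0,"rz":0,"hand":0},{"x":0,"y":0,"z":0,"rx":0,"ry":0,"rz":0,"hand":0}]'>/dev/null; python3 /tmp/p.py
python3 -m creep '[{"x":0,"y":-1,"z":0,"rx":0,"ry":0,"rz":0,"hand":0},{"x":0,"y":0,"z":0,"rx":0,"ry":0,"rz":0,"hand":0},{"x":0,"y":0,"z":0,"rx":0,"ry":0,"rz":0,"hand":0}]'>/dev/null; python3 /tmp/p.py
```

```text
TRAY [-58.76  22.72  37.83] F [ 4.8 -0.1 -1.8]
TRAY [-58.77  24.68  37.81] F [ 6.8  0.1 -3.2]
TRAY [-58.78  25.69  37.8 ] F [ 6.1  0.7 -2.8]
```

```bash
for i in 1 2; do :; done
python3 -m creep '[{"x":0,"y":-1,"z":0,"rx":0,"ry":0,"rz":0,"hand":0},{"x":0,"y":0,"z":0,"rx":0,"ry":0,"rz":0,"hand":0},{"x":0,"y":0,"z":0,"rx":0,"ry":0,"rz":0,"hand":0}]'>/dev/null; python3 /tmp/p.py
python3 -m creep '[{"x":0,"y":-1,"z":0,"rx":0,"ry":0,"rz":0,"hand":0},{"x":0,"y":0,"z":0,"rx":0,"ry":0,"rz":0,"hand":0},{"x":0,"y":0,"z":0,"rx":0,"ry":0,"rz":0,"hand":0}]'>/dev/null; python3 /tmp/p.py
```

```text
TRAY [-58.78  26.68  37.81] F [ 6.   0.5 -2.5]
TRAY [-58.76  27.67  37.83] F [ 5.5  0.4 -2.1]
```

```bash
python3 -m creep '[{"x":0,"y":-1,"z":0,"rx":0,"ry":0,"rz":0,"hand":0},{"x":0,"y":0,"z":0,"rx":0,"ry":0,"rz":0,"hand":0},{"x":0,"y":0,"z":0,"rx":0,"ry":0,"rz":0,"hand":0}]'>/dev/null; python3 /tmp/p.py
python3 -m creep '[{"x":0,"y":-0.8,"z":0,"rx":0,"ry":0,"rz":0,"hand":0},{"x":0,"y":0,"z":0,"rx":0,"ry":0,"rz":0,"hand":0},{"x":0,"y":0,"z":0,"rx":0,"ry":0,"rz":0,"hand":0}]'>/dev/null; python3 /tmp/p.py
```

```text
TRAY [-58.77  28.67  37.81] F [ 6.3  0.1 -2.8]
TRAY [-58.76  29.25  37.8 ] F [ 6.3 -2.  -3.2]
```

Run:
```python
from h import *
c=get_calibration("scene");f=grab_frame("scene");cv2.imwrite("pics/s1.png",f[:,:,::-1])
c=get_calibration("side");f=grab_frame("side");cv2.imwrite("pics/d1.png",f[:,:,::-1])
for y in (-143,0,32,114,143): print(y,proj(c,tw((0,y,20))))
```

```text
-143 [314.37757101 233.22947339]
0 [287.46711854 253.02921216]
32 [281.02816426 257.76676211]
114 [263.75901873 270.47277552]
143 [257.37103917 275.17282011]
```

```bash
python3 -m creep '[{"x":0,"y":-0.8,"z":0,"rx":0,"ry":0,"rz":0,"hand":0},{"x":0,"y":0,"z":0,"rx":0,"ry":0,"rz":0,"hand":0},{"x":0,"y":0,"z":0,"rx":0,"ry":0,"rz":0,"hand":0}]'>/dev/null; python3 /tmp/p.py
```

```text
TRAY [-58.82  29.39  37.72] F [ 8.  -5.8 -2.4]
```

The row is firmly against the wall at a reading of 29.3 (joint ≈ 0.136). I'll back off 2.5 mm to the 0.1335 notch and lower the bar.

```bash
python3 -m creep '[{"x":0,"y":2,"z":0,"rx":0,"ry":0,"rz":0,"hand":0},{"x":0,"y":1.3,"z":0,"rx":0,"ry":0,"rz":0,"hand":0},{"x":0,"y":0,"z":0,"rx":0,"ry":0,"rz":0,"hand":0},{"x":0,"y":0,"z":0,"rx":0,"ry":0,"rz":0,"hand":0}]'>/dev/null; python3 /tmp/p.py
python3 -m creep '[{"x":0,"y":0,"z":3,"rx":0,"ry":0,"rz":0,"hand":0},{"x":0,"y":0,"z":3,"rx":0,"ry":0,"rz":0,"hand":0},{"x":0,"y":0,"z":2,"rx":0,"ry":0,"rz":0,"hand":0},{"x":0,"y":0,"z":0,"rx":0,"ry":0,"rz":0,"hand":0},{"x":0,"y":0,"z":0,"rx":0,"ry":0,"rz":0,"hand":0}]'>/dev/null; python3 /tmp/p.py
```

```text
TRAY [-58.76  26.9   37.82] F [ 6.1 -0.3 -2.8]
TRAY [-58.76  26.92  29.8 ] F [ 4.7 -0.8 -3.3]
```

```bash
python3 -m creep '[{"x":0,"y":0,"z":0.8,"rx":0,"ry":0,"rz":0,"hand":0},{"x":0,"y":0,"z":0,"rx":0,"ry":0,"rz":0,"hand":0}]'; python3 -m creep '[{"x":0,"y":0,"z":0,"rx":0,"ry":0,"rz":0,"hand":32},{"x":0,"y":0,"z":0,"rx":0,"ry":0,"rz":0,"hand":32},{"x":0,"y":0,"z":0,"rx":0,"ry":0,"rz":0,"hand":32},{"x":0,"y":0,"z":-35,"rx":0,"ry":0,"rz":0,"hand":32},{"x":0,"y":0,"z":-50,"rx":0,"ry":0,"rz":0,"hand":32},{"x":0,"y":0,"z":-50,"rx":0,"ry":0,"rz":0,"hand":32},{"x":0,"y":0,"z":-40,"rx":0,"ry":0,"rz":0,"hand":32},{"x":0,"y":0,"z":0,"rx":0,"ry":0,"rz":0,"hand":32},{"x":0,"y":0,"z":0,"rx":0,"ry":0,"rz":0,"hand":32}]'
python3 - <<'E'
from h import *
import pickle
print(wt(sense()["eef_pos"]))
c=get_calibration("wrist");f=grab_frame("wrist");cv2.imwrite("pics/w15.png",f[:,:,::-1]);pickle.dump(c,open("w15.pkl","wb"))
for n,h,y in(("green",(40,80),93.5),("pink",(160,179),52.5)):
    r=cass2(f,c,*h,tw((0,y,14)),z=14,rad=35);print(n,r,wt([*r[1],14]))
# knob: predicted for angles
for a in (1.8,1.95,2.1):
    r=np.array([-74,34]) # shut knob rel. hinge (x,z)
    x=42+r[0]*np.cos(a)+r[1]*np.sin(a); z=16-r[0]*np.sin(a)+r[1]*np.cos(a); print(a,round(x,1),round(z,1),np.round(proj(c,tw((x,70,z)))))
g=f.max(2); print(g[110:180:5,180:330:6])
E
```

```text
clock: 38.2
eef_pos: [457.3, 111.6, 29.0]
tcp_rot: [-3.141, -0.001, -0.099]
contact_force: [5.9, -0.5, -2.5]
opening: 0.103
grasp_force: 42.1
clock: 39.33
eef_pos: [456.0, 110.7, 203.2]
tcp_rot: [3.141, 0.001, -0.1]
contact_force: [-0.7, -0.0, -0.6]
opening: 0.377
grasp_force: 0.0
[-59.94551343  25.99678973 203.2226296 ]
green (np.int64(403), array([519.6, 171.2]), array([40.6, 27.8]), 1.471) [-2.69861602 92.48797333 14.        ]
pink (np.int64(414), array([517., 130.]), array([39. , 26.8]), 1.471) [-1.18074086 51.23393044 14.        ]
1.8 91.9 80.3 [212.   1.]
1.95 101.0 72.2 [214. -10.]
2.1 108.7 62.7 [216. -17.]
[[160 212 213 212 210 153 154 153 149 151 151 149 148 149 150 150 149 151
  150 152 150 147 148 150 150]
 [187 245 241 201 197 183 180 180 176 170 167 168 167 168 169 175 134 177
  173 176 174 175 178 178 180]
 [219 206 241 241 241 185 161 168 159 197 198 197 200 176 190 178 152 178
  183 180 183 182 181 187 184]
 [229 174 254 254 254 254 176 170 143 196 193 186 197 181 135 176 149 183
  179 181 180 182 183 184 185]
 [246 177 254 248 244 254 185 135 144 198 165 168 195 182
[... 293 characters left out ...]
49 161 157 163 156 166 160 179 145 182
  181 183 181 181 180 184 184]
 [133 156 231 229 229 230 231 228 136 140 138 138 139 136 137 138 141 140
  139 140 141 140 139 140 139]
 [252 232 253 253 252 251 252 189 181 181 180 179 179 182 180 174 140 178
  178 180 176 178 179 179 183]
 [253 253 252 252 184 183 185 181 182 181 181 181 180 179 178 177 139 178
  171 178 181 181 178 181 183]
 [252 187 182 186 184 184 183 152 181 178 181 180 179 180 179 178 142 180
  155 178 174 178 176 175 178]
 [182 185 184 184 144 144 143 144 144 141 141 141 141 143 140 137 137 140
  140 143 139 142 143 144 140]
 [186 185 187 184 184 183 184 180 178 175 179 177 176 175  80  84  81  83
   87 176 177 176 175 177 181]]
```

Run:
```python
from h import *
import pickle
c=pickle.load(open("w3.pkl","rb"))
for a in (1.7,1.8,1.9,2.0,2.1):
    k=[-74,34]; x=42+k[0]*np.cos(a)+k[1]*np.sin(a); z=16-k[0]*np.sin(a)+k[1]*np.cos(a)
    e=[-66,18]; ex=42+e[0]*np.cos(a)+e[1]*np.sin(a); ez=16-e[0]*np.sin(a)+e[1]*np.cos(a)
    print(a,round(x,1),round(z,1),np.round(proj(c,tw((x,70,z)))),"edge ends",np.round(proj(c,tw((ex,119,ez)))),np.round(proj(c,tw((ex,-119,ez)))))
print(go((55,70,170)))
```

```text
1.7 85.3 85.0 [193.  88.] edge ends [136. 104.] [410. 133.]
1.8 91.9 80.3 [194.  80.] edge ends [138.  96.] [410. 125.]
1.9 98.1 75.0 [196.  73.] edge ends [139.  89.] [410. 118.]
2.0 103.7 69.1 [198.  67.] edge ends [141.  83.] [410. 112.]
2.1 108.7 62.7 [200.  62.] edge ends [143.  77.] [409. 106.]
('tray now', array([-60.2,  25.9, 202.7]), 'shift', array([115.2, -44.1,  32.7]), 'rz', np.float64(0.0))
```

Run:
```python
from h import *
c=get_calibration("side")
for n,p in dict(b1=(203,240),b2=(226,234),tape=(218,246)).items(): print(n,np.round(cast(c,p,0)),np.round(wt(cast(c,p,0))))
c=get_calibration("scene")
for n,p in dict(b1=(289,200),b2=(292,203),tape=(274,198)).items(): print(n,np.round(wt(cast(c,p,0))))
print(np.round(tw((104,70,68))))
```

```text
b1 [810. 164.   0.] [287. 114.   0.]
b2 [768.  92.   0.] [252.  39.   0.]
tape [745. 160.  -0.] [222. 104.  -0.]
b1 [250.  50.   0.]
b2 [238.  22.   0.]
tape [220. 105.   0.]
[624. 138.  68.]
```

```bash
python3 -m creep '[{"x":40,"y":-11,"z":0,"rx":0,"ry":0,"rz":0,"hand":42},{"x":41,"y":-11,"z":0,"rx":0,"ry":0,"rz":0,"hand":42},{"x":41,"y":-11,"z":0,"rx":0,"ry":0,"rz":0,"hand":42},{"x":41,"y":-11,"z":20,"rx":0,"ry":0,"rz":0,"hand":42},{"x":0,"y":0,"z":30,"rx":0,"ry":0,"rz":0,"hand":42},{"x":0,"y":0,"z":30,"rx":0,"ry":0,"rz":0,"hand":42},{"x":0,"y":0,"z":0,"rx":0,"ry":0,"rz":0,"hand":42},{"x":0,"y":0,"z":0,"rx":0,"ry":0,"rz":0,"hand":42}]'
python3 - <<'E'
from h import *
import pickle
c=get_calibration("wrist");f=grab_frame("wrist");pickle.dump(c,open("w16.pkl","wb"));cv2.imwrite("pics/w16.png",f[:,:,::-1])
print(wt(sense()["eef_pos"]),go((104,70,58)))
for a in (1.9,2.0,2.1):
    k=[-74,34]; x=42+k[0]*np.cos(a)+k[1]*np.sin(a); z=16-k[0]*np.sin(a)+k[1]*np.cos(a)
    e=[-66,18]; ex=42+e[0]*np.cos(a)+e[1]*np.sin(a); ez=16-e[0]*np.sin(a)+e[1]*np.cos(a)
    print(a,np.round(proj(c,tw((x,70,z)))),"edge",np.round(proj(c,tw((ex,119,ez)))),np.round(proj(c,tw((ex,0,ez)))))
E
```

```text
clock: 40.38
eef_pos: [623.2, 138.4, 123.9]
tcp_rot: [3.141, 0.001, -0.1]
contact_force: [0.4, 0.5, 0.8]
opening: 0.496
grasp_force: 0.0
[104.16477824  70.40291398 124.6312117 ] ('tray now', array([104.2,  70.4, 124.6]), 'shift', array([-0.2,  0.4, 66.6]), 'rz', np.float64(0.0))
1.9 [275. 248.] edge [200. 272.] [382. 272.]
2.0 [275. 236.] edge [201. 261.] [381. 261.]
2.1 [275. 226.] edge [202. 251.] [379. 251.]
```

View pics/w16.png

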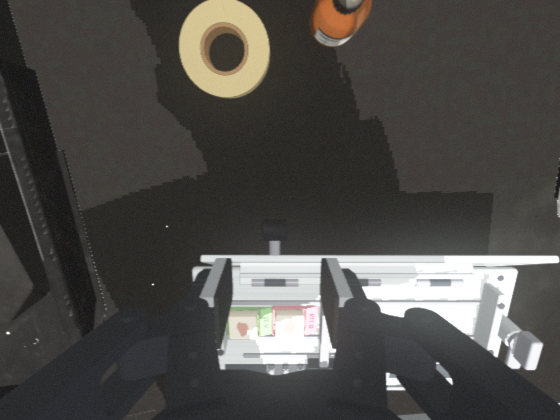

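Last view: the knob is at (275,229) and the cover's edge at row ≈257, which gives an angle of about 2.04 rad. Both blocks lie end to end in the channel. I'll work out the arc, go down and pinch the knob.

```bash
python3 -m creep '[{"x":1.5,"y":0,"z":30,"rx":0,"ry":0,"rz":0,"hand":40},{"x":0,"y":0,"z":25,"rx":0,"ry":0,"rz":0,"hand":40},{"x":0,"y":0,"z":12,"rx":0,"ry":0,"rz":0,"hand":40},{"x":0,"y":0,"z":0,"rx":0,"ry":0,"rz":0,"hand":40},{"x":0,"y":0,"z":0,"rx":0,"ry":0,"rz":0,"hand":40}]' && python3 -m creep '[{"x":0,"y":0,"z":0,"rx":0,"ry":0,"rz":0,"hand":0},{"x":0,"y":0,"z":0,"rx":0,"ry":0,"rz":0,"hand":0},{"x":0,"y":0,"z":0,"rx":0,"ry":0,"rz":0,"hand":0},{"x":0,"y":0,"z":0,"rx":0,"ry":0,"rz":0,"hand":0},{"x":0,"y":0,"z":0,"rx":0,"ry":0,"rz":0,"hand":0}]' 30
python3 - <<'E'
from h import *
print(wt(sense()["eef_pos"]))
A=np.linspace(2.04,0,17);x=42-74*np.cos(A)+34*np.sin(A);z=16+74*np.sin(A)+34*np.cos(A)
print(np.round(np.c_[A,x,z],1)[[0,-1]]);print(np.round(np.c_[np.diff(x),-np.diff(z)],1).tolist())
E
```

```text
clock: 41.05
eef_pos: [625.6, 138.5, 58.2]
tcp_rot: [-3.141, -0.002, -0.1]
contact_force: [-0.4, -0.4, -0.2]
opening: 0.466
grasp_force: 0.0
clock: 41.68
eef_pos: [625.8, 139.1, 57.6]
tcp_rot: [-3.14, -0.002, -0.1]
contact_force: [1.7, 5.1, 2.0]
opening: 0.172
grasp_force: 33.5
[106.1415594   71.1481742   57.64544272]
[[  2.  105.8  66.6]
 [  0.  -32.   50. ]]
[[-7.0, -7.7], [-7.9, -6.8], [-8.7, -5.7], [-9.3, -4.5], [-9.8, -3.3], [-10.2, -2.0], [-10.3, -0.7], [-10.4, 0.6], [-10.2, 1.9], [-9.9, 3.2], [-9.4, 4.4], [-8.8, 5.6], [-8.0, 6.6], [-7.1, 7.6], [-6.0, 8.4], [-4.9, 9.1]]
```

```bash
python3 -m creep '[{"x":-7,"y":-0.4,"z":-7.7,"rx":0,"ry":0,"rz":0,"hand":0},{"x":-7.9,"y":0,"z":-6.8,"rx":0,"ry":0,"rz":0,"hand":0},{"x":-8.7,"y":0,"z":-5.7,"rx":0,"ry":0,"rz":0,"hand":0},{"x":-9.3,"y":0,"z":-4.5,"rx":0,"ry":0,"rz":0,"hand":0},{"x":0,"y":0,"z":0,"rx":0,"ry":0,"rz":0,"hand":0},{"x":0,"y":0,"z":0,"rx":0,"ry":0,"rz":0,"hand":0}]'; python3 /tmp/p.py
```

```text
clock: 42.42
eef_pos: [593.0, 142.4, 82.1]
tcp_rot: [-3.141, -0.002, -0.1]
contact_force: [2.3, 4.4, 0.7]
opening: 0.175
grasp_force: 32.9
TRAY [73.23 71.2  82.14] F [1.9 4.6 0.7]
```

Light forces, so the knob is following. I'll carry on.

```bash
python3 -m creep '[{"x":-9.8,"y":0,"z":-3.3,"rx":0,"ry":0,"rz":0,"hand":0},{"x":-10.2,"y":0,"z":-2,"rx":0,"ry":0,"rz":0,"hand":0},{"x":-10.3,"y":0,"z":-0.7,"rx":0,"ry":0,"rz":0,"hand":0},{"x":-10.4,"y":0,"z":0.6,"rx":0,"ry":0,"rz":0,"hand":0},{"x":-10.2,"y":0,"z":1.9,"rx":0,"ry":0,"rz":0,"hand":0},{"x":0,"y":0,"z":0,"rx":0,"ry":0,"rz":0,"hand":0},{"x":0,"y":0,"z":0,"rx":0,"ry":0,"rz":0,"hand":0}]'; python3 /tmp/p.py
python3 -m creep '[{"x":-9.9,"y":0,"z":3.2,"rx":0,"ry":0,"rz":0,"hand":0},{"x":-9.4,"y":0,"z":4.4,"rx":0,"ry":0,"rz":0,"hand":0},{"x":-8.8,"y":0,"z":5.6,"rx":0,"ry":0,"rz":0,"hand":0},{"x":-8,"y":0,"z":6.6,"rx":0,"ry":0,"rz":0,"hand":0},{"x":0,"y":0,"z":0,"rx":0,"ry":0,"rz":0,"hand":0},{"x":0,"y":0,"z":0,"rx":0,"ry":0,"rz":0,"hand":0}]'; python3 /tmp/p.py
```

```text
clock: 43.3
eef_pos: [543.3, 147.7, 86.9]
tcp_rot: [-3.14, -0.003, -0.1]
contact_force: [0.1, 3.6, 13.3]
opening: 0.176
grasp_force: 29.8
TRAY [23.2  71.46 86.89] F [-0.3  3.6 13.3]
clock: 44.05
eef_pos: [504.9, 151.4, 66.0]
tcp_rot: [-3.141, 0.001, -0.1]
contact_force: [-5.8, 8.7, 12.7]
opening: 0.175
grasp_force: 33.0
TRAY [-15.37  71.36  66.  ] F [-6.7  8.1 12.7]
```

```bash
python3 -m creep '[{"x":-7.1,"y":0.4,"z":7.6,"rx":0,"ry":0,"rz":0,"hand":0},{"x":-5.5,"y":0,"z":8.4,"rx":0,"ry":0,"rz":0,"hand":0},{"x":0,"y":0,"z":0,"rx":0,"ry":0,"rz":0,"hand":0},{"x":0,"y":0,"z":0,"rx":0,"ry":0,"rz":0,"hand":0}]'; python3 /tmp/p.py
python3 -m creep '[{"x":-3,"y":0,"z":5,"rx":0,"ry":0,"rz":0,"hand":0},{"x":-1,"y":0,"z":3,"rx":0,"ry":0,"rz":0,"hand":0},{"x":0,"y":0,"z":0,"rx":0,"ry":0,"rz":0,"hand":0},{"x":0,"y":0,"z":0,"rx":0,"ry":0,"rz":0,"hand":0}]'; python3 /tmp/p.py
```

```text
clock: 44.55
eef_pos: [491.7, 152.7, 49.6]
tcp_rot: [-3.14, 0.003, -0.1]
contact_force: [-8.1, 13.1, 10.2]
opening: 0.177
grasp_force: 43.0
TRAY [-28.63  71.27  49.62] F [-9.4 12.3 10.2]
clock: 45.05
eef_pos: [487.2, 153.2, 41.6]
tcp_rot: [-3.141, 0.003, -0.1]
contact_force: [-10.4, 15.1, 11.7]
opening: 0.169
grasp_force: 46.2
TRAY [-33.09  71.32  41.63] F [-11.9  14.   11.7]
```

```bash
python3 -m creep '[{"x":0.5,"y":-1,"z":1,"rx":0,"ry":0,"rz":0,"hand":0},{"x":0,"y":0,"z":0,"rx":0,"ry":0,"rz":0,"hand":0},{"x":0,"y":0,"z":0,"rx":0,"ry":0,"rz":0,"hand":0}]'; python3 /tmp/p.py
```

```text
clock: 45.42
eef_pos: [486.8, 153.3, 40.4]
tcp_rot: [3.141, 0.005, -0.1]
contact_force: [-11.9, 10.4, 14.6]
opening: 0.178
grasp_force: 47.2
TRAY [-33.5   71.42  40.42] F [-12.8   9.2  14.6]
```

```bash
python3 -m creep '[{"x":1,"y":-1,"z":1,"rx":0,"ry":0,"rz":0,"hand":0},{"x":0,"y":0,"z":0,"rx":0,"ry":0,"rz":0,"hand":0},{"x":0,"y":0,"z":0,"rx":0,"ry":0,"rz":0,"hand":0}]'; python3 /tmp/p.py; python3 -m creep '[{"x":0,"y":0,"z":1,"rx":0,"ry":0,"rz":0,"hand":0},{"x":0,"y":0,"z":0,"rx":0,"ry":0,"rz":0,"hand":0},{"x":0,"y":0,"z":0,"rx":0,"ry":0,"rz":0,"hand":0}]'; python3 /tmp/p.py
```

```text
clock: 45.8
eef_pos: [486.6, 153.4, 39.1]
tcp_rot: [3.14, 0.008, -0.1]
contact_force: [-16.0, 7.7, 15.0]
opening: 0.176
grasp_force: 48.6
TRAY [-33.81  71.53  39.09] F [-16.7   6.1  15. ]
clock: 46.18
eef_pos: [486.4, 153.5, 38.0]
tcp_rot: [3.14, 0.008, -0.1]
contact_force: [-16.3, 7.2, 15.2]
opening: 0.171
grasp_force: 49.7
TRAY [-34.01  71.52  37.98] F [-16.9   5.5  15.2]
```

Force is steady while z keeps following, so I can't tell whether the cover is shut. I'll release and probe its height by pressing on the plate with closed fingers.

```bash
python3 -m creep '[{"x":0,"y":0,"z":0,"rx":0,"ry":0,"rz":0,"hand":38},{"x":0,"y":0,"z":0,"rx":0,"ry":0,"rz":0,"hand":38},{"x":0,"y":0,"z":0,"rx":0,"ry":0,"rz":0,"hand":38},{"x":0,"y":0,"z":-20,"rx":0,"ry":0,"rz":0,"hand":38},{"x":0,"y":0,"z":-40,"rx":0,"ry":0,"rz":0,"hand":0},{"x":9,"y":-14,"z":0,"rx":0,"ry":0,"rz":0,"hand":0},{"x":9,"y":-14,"z":0,"rx":0,"ry":0,"rz":0,"hand":0},{"x":0,"y":0,"z":0,"rx":0,"ry":0,"rz":0,"hand":0},{"x":0,"y":0,"z":0,"rx":0,"ry":0,"rz":0,"hand":0}]' 20; python3 /tmp/p.py
```

```text
clock: 47.3
eef_pos: [510.4, 179.5, 97.1]
tcp_rot: [3.14, 0.002, -0.099]
contact_force: [-0.5, 0.3, -0.3]
opening: -0.001
grasp_force: 0.0
TRAY [-12.66  99.86  97.13] F [-0.5  0.3 -0.3]
```

Run:
```python
from h import *
import pickle
c=get_calibration("wrist");f=grab_frame("wrist");pickle.dump(c,open("w17.pkl","wb"));cv2.imwrite("pics/w17.png",f[:,:,::-1])
for y in(-119,119):
  for a in (0,.05,.1,.2):
    e=[-66,18]; ex=42+e[0]*np.cos(a)+e[1]*np.sin(a); ez=16-e[0]*np.sin(a)*-1+e[1]*np.cos(a); print(y,a,np.round(proj(c,tw((ex,y,ez)))))
g=f.max(2);print(proj(c,tw((-32,70,58))))
```

```text
-119 0 [596. 247.]
-119 0.05 [592. 244.]
-119 0.1 [588. 241.]
-119 0.2 [581. 234.]
119 0 [246. 247.]
119 0.05 [247. 244.]
119 0.1 [247. 241.]
119 0.2 [248. 234.]
[322.99371503 274.7265087 ]
```

```bash
python3 -m creep '[{"x":0,"y":0,"z":30,"rx":0,"ry":0,"rz":0,"hand":0},{"x":0,"y":0,"z":15,"rx":0,"ry":0,"rz":0,"hand":0},{"x":0,"y":0,"z":7,"rx":0,"ry":0,"rz":0,"hand":0},{"x":0,"y":0,"z":4,"rx":0,"ry":0,"rz":0,"hand":0},{"x":0,"y":0,"z":0,"rx":0,"ry":0,"rz":0,"hand":0},{"x":0,"y":0,"z":0,"rx":0,"ry":0,"rz":0,"hand":0}]'>/dev/null; python3 /tmp/p.py; python3 -m creep '[{"x":0,"y":0,"z":2,"rx":0,"ry":0,"rz":0,"hand":0},{"x":0,"y":0,"z":2,"rx":0,"ry":0,"rz":0,"hand":0},{"x":0,"y":0,"z":1,"rx":0,"ry":0,"rz":0,"hand":0},{"x":0,"y":0,"z":0,"rx":0,"ry":0,"rz":0,"hand":0},{"x":0,"y":0,"z":0,"rx":0,"ry":0,"rz":0,"hand":0}]'>/dev/null; python3 /tmp/p.py;  python3 -m creep '[{"x":0,"y":0,"z":1,"rx":0,"ry":0,"rz":0,"hand":0},{"x":0,"y":0,"z":1,"rx":0,"ry":0,"rz":0,"hand":0},{"x":0,"y":0,"z":0,"rx":0,"ry":0,"rz":0,"hand":0},{"x":0,"y":0,"z":0,"rx":0,"ry":0,"rz":0,"hand":0}]'>/dev/null; python3 /tmp/p.py
```

```text
TRAY [-11.3  100.41  42.81] F [ 0.3  0.7 -0.8]
TRAY [-11.67 100.21  37.27] F [0.5 0.8 0.8]
TRAY [-11.65 100.23  35.29] F [ 0.9 -0.4 -0.1]
```

```bash
python3 -m creep '[{"x":0,"y":0,"z":1,"rx":0,"ry":0,"rz":0,"hand":0},{"x":0,"y":0,"z":0,"rx":0,"ry":0,"rz":0,"hand":0},{"x":0,"y":0,"z":0,"rx":0,"ry":0,"rz":0,"hand":0}]'>/dev/null; python3 /tmp/p.py;  python3 -m creep '[{"x":0,"y":0,"z":1,"rx":0,"ry":0,"rz":0,"hand":0},{"x":0,"y":0,"z":0,"rx":0,"ry":0,"rz":0,"hand":0},{"x":0,"y":0,"z":0,"rx":0,"ry":0,"rz":0,"hand":0}]'>/dev/null; python3 /tmp/p.py
```

```text
TRAY [-11.75 100.19  34.25] F [-0.3 -0.3  0.5]
TRAY [-11.65 100.27  33.81] F [-1.1  0.   7.5]
```

Contact at z = 33.9 against an expected 34, and stiff, so the cover is shut. On to the left turnbutton.

```bash
python3 -m creep '[{"x":0,"y":0,"z":1,"rx":0,"ry":0,"rz":0,"hand":0},{"x":0,"y":0,"z":0,"rx":0,"ry":0,"rz":0,"hand":0}]'>/dev/null; python3 /tmp/p.py; python3 -m creep '[{"x":0,"y":0,"z":-25,"rx":0,"ry":0,"rz":0,"hand":0},{"x":0,"y":0,"z":-35,"rx":0,"ry":0,"rz":0,"hand":36},{"x":4,"y":-15,"z":0,"rx":0,"ry":0,"rz":0,"hand":36},{"x":5,"y":-16,"z":0,"rx":0,"ry":0,"rz":0,"hand":36},{"x":0,"y":0,"z":0,"rx":0,"ry":0,"rz":0,"hand":36},{"x":0,"y":0,"z":0,"rx":0,"ry":0,"rz":0,"hand":36}]'
python3 - <<'E'
from h import *
import pickle
c=get_calibration("wrist");f=grab_frame("wrist");cv2.imwrite("pics/w18.png",f[:,:,::-1]);pickle.dump(c,open("w18.pkl","wb"))
print(go((-2,131.3,43)))
# steel grip top outline: bright-ish region near predicted
for p in ((0,131,57),(13,131,57),(-13,131,57),(0,135.5,57),(0,126.5,57)): print(np.round(proj(c,tw(p))))
u=proj(c,tw((0,131,57))).astype(int); g=f.max(2); print(g[u[1]-40:u[1]+40:5,u[0]-40:u[0]+42:5])
E
```

```text
TRAY [-11.55 100.39  33.49] F [-3.2 -2.5 16.7]
clock: 50.98
eef_pos: [522.5, 209.6, 91.1]
tcp_rot: [3.14, 0.002, -0.099]
contact_force: [-0.6, -0.1, -1.2]
opening: 0.42
grasp_force: 0.0
('tray now', array([ -3.5, 130.8,  91.3]), 'shift', array([ 1.5, -0.5, 48.3]), 'rz', np.float64(0.0))
[274. 243.]
[274. 222.]
[274. 264.]
[267. 243.]
[282. 243.]
[[ 27  33  38  36  35 139 158 159 157 160 159 143 155 156 224 238 238]
 [ 35  36  30  36  45 139 157 123 120 135 159 140 158 157 229 238 237]
 [ 29  30  35  35  38 138 111 116 126 123 124 138 156 157 235 242 242]
 [ 30  29  36  36  34 137 105  96 102 105 123 141 156 157 236 242 242]
 [ 35  30  27  35  38 133 111 112 114 106 138 133 156 153 238 242 241]
 [ 26  35  34  38  35 133 102 120 120 113 118 136 155 154 238 242 242]
 [ 33  33  33  36  40 133 113 118 123 116 124 133 154 153 240 243 243]
 [ 38  34  36  39  36 134 116 119 118 118 121 129 156 155 241 243 243]
 [ 26  33  38  35  38 131 149 116 120 119 125 128 153 154 237 236 237]
 [ 36  32  34  38  41 132 157 114 119 121 126 130 155 155 242 243 244]
 [ 34  34  31  37  45 128 154 113 121 119 113 137 219 219 224 224 225]
 [ 37  32  39  36  35 119 157 106 120 121 122 148 156 154 155 155 119]
 [ 33  29  36  39  38 118 160 109 113 117 121 159 157 154 153 156 121]
 [ 36  31  34  34  42 118 154 109 114 118 123 154 154 154 161 245 159]
 [ 30  30  34  38  38 119 157 160 159 157 158 161 159 159 248 248 126]
 [ 31  31  33  31  38 113 156 155 157 157 158 155 158 155 157 245 102]]
```

```bash
python3 -m creep '[{"x":1.5,"y":0,"z":25,"rx":0,"ry":0,"rz":0,"hand":34},{"x":0,"y":0,"z":15,"rx":0,"ry":0,"rz":0,"hand":34},{"x":0,"y":0,"z":7,"rx":0,"ry":0,"rz":0,"hand":34},{"x":0,"y":0,"z":0,"rx":0,"ry":0,"rz":0,"hand":34},{"x":0,"y":0,"z":0,"rx":0,"ry":0,"rz":0,"hand":0},{"x":0,"y":0,"z":0,"rx":0,"ry":0,"rz":0,"hand":0},{"x":0,"y":0,"z":0,"rx":0,"ry":0,"rz":0,"hand":0},{"x":0,"y":0,"z":0,"rx":0,"ry":0,"rz":0,"hand":0},{"x":0,"y":0,"z":0,"rx":0,"ry":0,"rz":0,"hand":0}]' 25; python3 /tmp/p.py
```

```text
clock: 52.15
eef_pos: [525.8, 210.6, 46.1]
tcp_rot: [-3.14, -0.002, -0.1]
contact_force: [1.8, 5.5, -2.0]
opening: 0.097
grasp_force: 29.6
TRAY [ -0.42 132.29  46.07] F [ 1.2  5.6 -2. ]
```

```bash
python3 -m creep '[{"x":0,"y":-0.5,"z":0,"rx":0,"ry":0,"rz":-0.13,"hand":0},{"x":0,"y":0,"z":0,"rx":0,"ry":0,"rz":-0.16,"hand":0},{"x":0,"y":0,"z":0,"rx":0,"ry":0,"rz":-0.16,"hand":0},{"x":0,"y":0,"z":0,"rx":0,"ry":0,"rz":-0.16,"hand":0},{"x":0,"y":0,"z":0,"rx":0,"ry":0,"rz":-0.16,"hand":0},{"x":0,"y":0,"z":0,"rx":0,"ry":0,"rz":0,"hand":0}]'; python3 /tmp/p.py; python3 -m creep '[{"x":0,"y":0,"z":0,"rx":0,"ry":0,"rz":-0.16,"hand":0},{"x":0,"y":0,"z":0,"rx":0,"ry":0,"rz":-0.16,"hand":0},{"x":0,"y":0,"z":0,"rx":0,"ry":0,"rz":-0.16,"hand":0},{"x":0,"y":0,"z":0,"rx":0,"ry":0,"rz":-0.16,"hand":0},{"x":0,"y":0,"z":0,"rx":0,"ry":0,"rz":-0.16,"hand":0},{"x":0,"y":0,"z":0,"rx":0,"ry":0,"rz":0,"hand":0},{"x":0,"y":0,"z":0,"rx":0,"ry":0,"rz":0,"hand":0}]'; python3 /tmp/p.py
```

```text
clock: 52.9
eef_pos: [525.6, 211.8, 46.1]
tcp_rot: [-3.141, -0.003, 0.672]
contact_force: [-0.6, 9.6, -2.1]
opening: 0.094
grasp_force: 29.6
TRAY [ -0.81 133.51  46.06] F [-1.6  9.5 -2.1]
clock: 53.78
eef_pos: [524.4, 212.4, 46.0]
tcp_rot: [-3.141, -0.003, 1.469]
contact_force: [-6.0, 14.7, 2.4]
opening: 0.094
grasp_force: 30.0
TRAY [ -2.   134.    46.02] F [-7.4 14.   2.4]
```

```bash
python3 -m creep '[{"x":1.5,"y":0,"z":0,"rx":0,"ry":0,"rz":-0.03,"hand":0},{"x":0,"y":0,"z":0,"rx":0,"ry":0,"rz":-0.03,"hand":0},{"x":0,"y":0,"z":0,"rx":0,"ry":0,"rz":0,"hand":0},{"x":0,"y":0,"z":0,"rx":0,"ry":0,"rz":0,"hand":0}]'; python3 -c "
from h import *
s=sense();print(s['wrist_torque'],wt(s['eef_pos']),s['tcp_rot'])"
```

```text
clock: 54.28
eef_pos: [524.3, 212.6, 46.0]
tcp_rot: [-3.141, -0.002, 1.528]
contact_force: [-4.7, 5.9, 4.5]
opening: 0.097
grasp_force: 37.0
[ 1.15181746  0.88596743 -0.64231218] [ -2.10550978 134.17115495  46.01612018] [-3.14054167e+00 -1.64415035e-03  1.52838583e+00]
```

At the stop (0.64 N m). I'll release and move to the right turnbutton.

```bash
python3 -m creep '[{"x":0,"y":0,"z":0,"rx":0,"ry":0,"rz":0.03,"hand":30},{"x":0,"y":0,"z":0,"rx":0,"ry":0,"rz":0,"hand":30},{"x":0,"y":0,"z":0,"rx":0,"ry":0,"rz":0,"hand":30},{"x":0,"y":0,"z":-30,"rx":0,"ry":0,"rz":0,"hand":34},{"x":0,"y":0,"z":-40,"rx":0,"ry":0,"rz":0,"hand":34},{"x":-52,"y":-1.8,"z":0,"rx":0,"ry":0,"rz":0,"hand":34},{"x":-52,"y":-1.8,"z":0,"rx":0,"ry":0,"rz":0,"hand":34},{"x":-52,"y":-1.8,"z":0,"rx":0,"ry":0,"rz":0,"hand":34},{"x":-52,"y":-1.8,"z":0,"rx":0,"ry":0,"rz":0,"hand":34},{"x":-53,"y":-1.8,"z":0,"rx":0,"ry":0,"rz":0,"hand":34},{"x":0,"y":0,"z":0,"rx":0,"ry":0,"rz":-0.184,"hand":34},{"x":0,"y":0,"z":0,"rx":0,"ry":0,"rz":-0.184,"hand":34},{"x":0,"y":0,"z":0,"rx":0,"ry":0,"rz":-0.184,"hand":34},{"x":0,"y":0,"z":0,"rx":0,"ry":0,"rz":-0.184,"hand":34},{"x":0,"y":0,"z":0,"rx":0,"ry":0,"rz":-0.184,"hand":34},{"x":0,"y":0,"z":0,"rx":0,"ry":0,"rz":-0.184,"hand":34},{"x":0,"y":0,"z":0,"rx":0,"ry":0,"rz":-0.184,"hand":34},{"x":0,"y":0,"z":0,"rx":0,"ry":0,"rz":-0.184,"hand":34},{"x":0,"y":0,"z":0,"rx":0,"ry":0,"rz":0,"hand":34},{"x":0,"y":0,"z":0,"rx":0,"ry":0,"rz":0,"hand":34}]' 25
python3 - <<'E'
from h import *
import pickle
s=sense();c=get_calibration("wrist");f=grab_frame("wrist");cv2.imwrite("pics/w19.png",f[:,:,::-1]);pickle.dump(c,open("w19.pkl","wb"))
print(np.round(wt(s["eef_pos"]),1),go((-3,-129,44),np.pi-.04))
u=proj(c,tw((-2,-130,57))).astype(int);print(u); g=f.max(2); print(g[u[1]-40:u[1]+45:6,u[0]-40:u[0]+42:5])
E
```

```text
clock: 56.78
eef_pos: [497.7, -48.2, 115.3]
tcp_rot: [-3.142, 0.0, 2.968]
contact_force: [-0.4, -0.3, -0.1]
opening: 0.396
grasp_force: 0.0
[  -2.6 -128.   115.3] ('tray now', array([  -2.6, -128. ,  115.3]), 'shift', array([ 0.3, -1. , 71.3]), 'rz', np.float64(-0.033))
[274 230]
[[ 55  60  62  63  65 239 209 221 215 183 250 168 175 179 178 180 179]
 [ 58  60  61  62  63 233 205 221 216 194 231 157 172 178 179 185 208]
 [ 56  58  58  63  65 211 207 219 214 205 179 160 173 214 240 240 240]
 [ 55  60  59  65  63 175 191 130 132 185 133 152 172 201 238 239 239]
 [ 54  55  62  64  61 108 155 194 202 136 139 146 173 189 240 240 241]
 [ 57  55  61  63  63  82 213 221 221 144 131 145 170 169 240 238 239]
 [ 53  57  60  63  61  65 220 219 220 164 142 151 170 170 238 239 239]
 [ 52  54  52  58  61  59 248 210 222 178 174 157 168 171 232 235 234]
 [ 54  55  53  57  57  60 246 202 220 185 177 173 167 170 240 239 239]
 [ 56  54  53  56  59  59 239 197 219 193 173 245 166 167 238 238 238]
 [ 55  56  54  56  53  52 237 245 246 246 248 248 165 165 239 239 239]
 [ 64  51  53  55  55  56 206 172 176 223 227 247 165 166 239 238 232]
 [ 93  37  53  53  59  52 118 176 175 211 248 250 163 163 237 239  58]
 [ 43  32  63  55  54  55  48  51  48  49  62  60 158 164 213 211  55]
 [ 35  35  52  39  45  43  42  46  50  46  52  55 106  99  69  60  53]]
```

```bash
python3 -m creep '[{"x":0.3,"y":-0.5,"z":30,"rx":0,"ry":0,"rz":0,"hand":34},{"x":0,"y":0,"z":25,"rx":0,"ry":0,"rz":0,"hand":34},{"x":0,"y":0,"z":14.5,"rx":0,"ry":0,"rz":0,"hand":34},{"x":0,"y":0,"z":0,"rx":0,"ry":0,"rz":0,"hand":34},{"x":0,"y":0,"z":0,"rx":0,"ry":0,"rz":0,"hand":0},{"x":0,"y":0,"z":0,"rx":0,"ry":0,"rz":0,"hand":0},{"x":0,"y":0,"z":0,"rx":0,"ry":0,"rz":0,"hand":0},{"x":0,"y":0,"z":0,"rx":0,"ry":0,"rz":0,"hand":0},{"x":0,"y":0,"z":0,"rx":0,"ry":0,"rz":0,"hand":0}]' 25; python3 /tmp/p.py
```

```text
clock: 57.95
eef_pos: [497.5, -49.5, 46.7]
tcp_rot: [-3.14, 0.001, 2.973]
contact_force: [-1.6, -6.8, 0.8]
opening: 0.096
grasp_force: 28.0
TRAY [  -2.65 -129.34   46.69] F [-0.9 -6.9  0.8]
```

```bash
python3 -m creep '[{"x":0,"y":-0.7,"z":0,"rx":0,"ry":0,"rz":0.13,"hand":0},{"x":0,"y":0,"z":0,"rx":0,"ry":0,"rz":0.167,"hand":0},{"x":0,"y":0,"z":0,"rx":0,"ry":0,"rz":0.167,"hand":0},{"x":0,"y":0,"z":0,"rx":0,"ry":0,"rz":0.167,"hand":0},{"x":0,"y":0,"z":0,"rx":0,"ry":0,"rz":0.167,"hand":0},{"x":0,"y":0,"z":0,"rx":0,"ry":0,"rz":0,"hand":0}]'>/dev/null; python3 /tmp/p.py; python3 -m creep '[{"x":0,"y":0,"z":0,"rx":0,"ry":0,"rz":0.167,"hand":0},{"x":0,"y":0,"z":0,"rx":0,"ry":0,"rz":0.167,"hand":0},{"x":0,"y":0,"z":0,"rx":0,"ry":0,"rz":0.167,"hand":0},{"x":0,"y":0,"z":0,"rx":0,"ry":0,"rz":0.167,"hand":0},{"x":0,"y":0,"z":0,"rx":0,"ry":0,"rz":0.167,"hand":0},{"x":0,"y":0,"z":0,"rx":0,"ry":0,"rz":0.05,"hand":0},{"x":0,"y":0,"z":0,"rx":0,"ry":0,"rz":0.04,"hand":0},{"x":0,"y":0,"z":0,"rx":0,"ry":0,"rz":0,"hand":0},{"x":0,"y":0,"z":0,"rx":0,"ry":0,"rz":0,"hand":0}]'; python3 /tmp/p.py;python3 -c "
from h import *
print(sense()['wrist_torque'])"
```

```text
TRAY [  -2.6  -129.4    46.63] F [-1.9 -2.3  5. ]
clock: 59.82
eef_pos: [497.7, -49.6, 46.8]
tcp_rot: [3.14, 0.001, 1.258]
contact_force: [-2.3, -2.3, 7.9]
opening: 0.098
grasp_force: 77.9
TRAY [  -2.49 -129.44   46.78] F [-2.1 -2.5  7.9]
[-0.44648483  0.44850839  1.71451237]
```

```bash
python3 -m creep '[{"x":0,"y":0,"z":0,"rx":0,"ry":0,"rz":-0.09,"hand":0},{"x":0,"y":0,"z":0,"rx":0,"ry":0,"rz":-0.09,"hand":0},{"x":0,"y":0,"z":0,"rx":0,"ry":0,"rz":0,"hand":0},{"x":0,"y":0,"z":0,"rx":0,"ry":0,"rz":0,"hand":0}]';python3 -c "
from h import *
print(sense()['wrist_torque'])"; python3 -m creep '[{"x":0,"y":0,"z":0,"rx":0,"ry":0,"rz":0,"hand":30},{"x":0,"y":0,"z":0,"rx":0,"ry":0,"rz":0,"hand":30},{"x":0,"y":0,"z":0,"rx":0,"ry":0,"rz":0,"hand":30},{"x":0,"y":0,"z":-30,"rx":0,"ry":0,"rz":0,"hand":34},{"x":0,"y":0,"z":-50,"rx":0,"ry":0,"rz":0,"hand":34},{"x":0,"y":0,"z":-50,"rx":0,"ry":0,"rz":0,"hand":34},{"x":0,"y":-10,"z":-30,"rx":0,"ry":0,"rz":0,"hand":34},{"x":30,"y":-20,"z":-20,"rx":0,"ry":0,"rz":0,"hand":34},{"x":40,"y":0,"z":0,"rx":0,"ry":0,"rz":0,"hand":34},{"x":40,"y":0,"z":0,"rx":0,"ry":0,"rz":0,"hand":34},{"x":0,"y":0,"z":0,"rx":0,"ry":0,"rz":0,"hand":34},{"x":0,"y":0,"z":0,"rx":0,"ry":0,"rz":0,"hand":34}]'
```

```text
clock: 60.32
eef_pos: [497.7, -49.6, 46.6]
tcp_rot: [3.14, 0.001, 1.435]
contact_force: [-2.2, -2.8, 5.0]
opening: 0.093
grasp_force: 30.6
[-0.57756483  0.30341094  0.43965482]
clock: 61.82
eef_pos: [482.7, 63.6, 225.6]
tcp_rot: [-3.141, 0.0, 1.43]
contact_force: [0.3, -0.4, 0.9]
opening: 0.4
grasp_force: 0.0
```

Every picture view is used, so the last check is by numbers: the grip and knob blobs, the blocks, and the wing angles.

Run:
```python
from h import *
c=get_calibration("wrist");f=grab_frame("wrist");cv2.imwrite("pics/w20.png",f[:,:,::-1]);g=f.max(2)
def dark(p,r,th=75):
    u=proj(c,tw(p)); x0,y0=(u-r).astype(int); w=(g[y0:y0+2*r,x0:x0+2*r]<th).astype(np.uint8)
    n,l,st,ce=cv2.connectedComponentsWithStats(w); k=1+np.argmax(st[1:,4]); q=ce[k]+[x0,y0]
    print(p,np.round(u),"blob",np.round(q),st[k][2:],np.round(wt(cast(c,q,p[2])),1))
dark((-60,27,44),22); dark((-33,71,58),18)
for n,h,y in(("green",(40,80),93.5),("pink",(160,179),52.5)):
    r=cass2(f,c,*h,tw((0,y,14)),z=14,rad=35);print(n,r[0],r[2:],wt([*r[1],14]))
for n,p in(("TL",(-2,133)),("TR",(-2,-129))):
    u=proj(c,tw((*p,57)));print(n,np.round(u));v=u.astype(int)
    if 40<v[0]<520 and 30<v[1]<390: print(g[v[1]-30:v[1]+31:5,v[0]-30:v[0]+31:5])
```

```text
(-60, 27, 44) [240. 144.] blob [242. 143.] [ 33  32 737] [-58.3  28.   44. ]
(-33, 71, 58) [265.  95.] blob [266.  95.] [ 15  18 251] [-32.2  70.2  58. ]Traceback (most recent call last):
  File "<stdin>", line 9, in <module>
  File "h.py", line 42, in cass2
    r=cv2.minAreaRect(P); b=cv2.boxPoints(r); e=max([b[1]-b[0],b[2]-b[1]],key=np.linalg.norm)
cv2.error: OpenCV(4.12.0) /io/opencv/modules/imgproc/src/convhull.cpp:143: error: (-215:Assertion failed) total >= 0 && (depth == CV_32F || depth == CV_32S) in function 'convexHull'
```

Run:
```python
from h import *
c=get_calibration("wrist");f=cv2.imread("pics/w20.png");g=f.max(2)
for n,p in(("TL",(-2,133)),("TR",(-2,-129))):
    u=proj(c,tw((*p,57)));v=u.astype(int);print(n,v)
    if 40<v[0]<520 and 30<v[1]<390: print(g[v[1]-30:v[1]+61:5,v[0]-30:v[0]+31:5])
```

```text
TL [298  14]
TR [303 290]
[[247 247 247 234 228 229 228 230  80  91 101 142 242]
 [247 247 247 233 227 192 208 195  71  61 101 101 227]
 [247 246 247 235 245 208 212 174  61  56  99  98  57]
 [247 246 246 245 247 172 155 127  57  54  96  96  94]
 [228 194 161 145 127 199  97 113  54  49  78  98  95]
 [ 67  62  67  63  62 208 214 151  47  54  44  93  97]
 [ 61  61  64  60  61  69 212 135  47  48  41  93  95]
 [ 63  58  60  58  60  64 210 141  42  48  47  88  99]
 [ 58  60  54  58  59  58 208 145  44  40  47 128  76]
 [ 56  54  55  57  58  56  57  55  48  41  46 105  40]
 [ 52  54  56  53  54  52  51  53  48  35  45  36  40]
 [ 51  52  55  51  50  53  51  51  53  32  45  35  35]
 [ 47  52  52  51  55  52  46  51  50  32  44  33  35]
 [ 48  49  47  51  48  46  41  51  46  29  43  32  35]
 [ 51  46  49  44  46  48  47  47  49  32  40  34  34]
 [ 49  50  46  47  49  47  45  46  45  41  38  31  35]
 [ 47  48  46  45  43  49  47  45  43  41  41  28  29]
 [ 49  44  48  40  42  43  45  42  40  44  39  37  31]
 [ 48  43  43  42  47  41  41  45  43  39  44  32  30]]
```

```bash
python3 -c "
from rig import *
print(sign_off())"
```

```text
the job is handed in; nothing more can be done
None
```

I handed the job in at about 62 s: both wax blocks (only two were there) lie end to end in the channel, the carriage is in the 0.1335 notch, the cover is shut and both turnbuttons are turned to their stops; this was confirmed by forces, probing and camera measurements, and no verdict came back.

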